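# Put the heat sink away in the latched parts case

## Robot

A 6-joint arm with a two-finger parallel gripper is mounted at the origin on the work surface. World frame = base frame: x ahead of the robot, y to its left, z up, the work surface at z = 0. Lengths are in m, angles in rad, forces in N, time in s.
With the tool pointing down it reaches from about 0.375 to 0.9 m from the base axis. Payload 3.1 kg.
Tool frame: the origin (TCP) lies on the centre line of the jaws, within the pads' length; the fingertips stand 11 mm ahead of it and the grasp point (between the pads) lies 8 mm behind it; z points along the fingers, y is the direction in which the jaws open and shut (so a half turn about z gives the same grasp; the last joint's range is limited). The gripper opens to 85 mm and grips with 20 to 120 N. Pads are 22 mm wide; open, the fingers measure 114 mm over their backs; the gripper's body (76 mm by 85 mm) begins 54 mm behind the grasp point. The pads swing forward as they close: fully open they stand 13 mm farther back than shut.
Start: joints at [-1.502, 0.527, 1.433, -0, 1.181, -0.178], TCP at [0.153, -0.606, 0.242] pointing down, gripper open.
Joint ranges: [-3.08, 3.08], [-0.75, 2.2], [0.22, 2.44], [-1.43, 4.57], [0, 2.65], [-2.85, 2.85]. Speed limits (rad/s): [2.79, 2.79, 3.14, 3.14, 3.14, 3.14].

## Interface

Orientations are given as a rotation vector (axis times angle).
In Python, from workcell import * gives the robot as it stands.
- The arm moves only by the tool arm_command, never from a script. Its argument "targets" is a list of rows, each an object with "delta_pos": the shift along the tool's x, y, z in mm, a list of three; "turn": the turn, a rotation vector about the tool's x, y, z in rad, a list of three; "claw": the opening, from 0 (shut) to 1 (fully open). A call has 1 to 5 rows; each row is the pose to reach, as a shift and turn from the pose commanded when the call began, along the tool's axes at that moment; what a row does not reach only later rows make up. A row lasts 1/8 s, in which the tool goes at most 62.5 mm and 10.7 degrees, less where a joint would pass 70% of its speed; a pose out of reach is approached as far as the arm can. A call with a gripper value outside its range is refused whole. The fingers move at their own pace and stop on an object; "newtons" is the grip in N (left out, the last holds). Time passes only in rows, so rows that repeat a pose let the fingers close. It gives the time, the measured TCP pose, the force and the opening at its end, in the units of the state.
- read_state(): the state, without advancing time (a new reading comes with each control period).
- snapshot(name): name is "scene" or "top" or "wrist"; returns a dict with "color" (384x512x3 uint8, blue, green, red), "K" (3x3 intrinsics, pixels), "R" (3x3) and "t" (3): a world point X has camera coordinates R X + t. Camera axes: x right, y down, z forward; pixel columns grow to the right and rows downward; lengths in m; the calibration is good to about 2 mm. The wrist camera is an equidistant fisheye: a pixel r from the principal point sees the ray r / f radians off the axis. A picture is of the moment at which its call begins. There is no depth.
- close_job(): hands the job in, once; it reports no verdict.
The state is a dict: "clock": time; "q": joint angles; "joint_vel": joint speeds; "joint_efforts": joint torques, N m; "tool_pos": TCP position; "eef_rot": TCP orientation; "wrist_force": force on the tool from outside, world axes, zero at the start; "torque": the same for the moment, N m; "grip_width": opening from 0.0 (shut) to 1.0 (fully open).
Only numpy, scipy, OpenCV 4.12 (cv2) and the standard library are available. Lean on these libraries where they do the work, as an engineer would, in place of code of your own. Each camera call takes 0.05 s, during which the arm holds its last target.

## Task

Press the red thumb latch so that the case's sprung lid pops fully open, put the aluminium heat sink upright into the rectangular pocket inside, then swing the lid down and press it until it snaps shut and stays shut by itself. The case is light plastic and its height on its screw feet is not exactly known, so press its latch and lid gently and by feel. Leave everything else on the bench where it is.

Things in the scene. Friction and masses are not known exactly. Their poses are not given: they have to be found in the camera images.
- base: Aluminium plate 150x150x6 mm fixed to the bench; origin at its underside's centre, z up, -x to the latch side, +x to the hinge. On it a black plastic case, 120 (x) x 130 (y) mm, centred, walls 4, on four screw feet set to an unmeasured height h, 0 to 14 mm. All heights here are mm above the bench with h to be added: underside 10, rim 58, shut lid's top 66. Over 30 N breaks the case.
- latch_mark (a point): Point at bench level right under the middle of the red latch's thumb pad, at x = -98 mm of the plate. Pad 36 (x) x 44 (y) mm, top at height 50 + h. Its hook stands from 20 mm to 32 mm to the +x side, up to 76 + h. Pushing the pad straight down 4 to 5 mm, against about 4 to 8 N, frees the lid; hard stop at about 7 mm.
- hinge_mark (a point): Point at bench level under the middle of the lid's hinge axis, which runs along y at height 58 + h. Lid: flat, 130 mm wide, reaching 122 mm from the axis, its outer face 8 mm off the axis; a 6 mm steel bar at 128 mm from the axis catches under the latch's hook. Freed, a spring swings it to 1.5 rad (nearly upright, top 180 + h) and holds it there; dark blue.
- pocket_mark (a point): Point at bench level under the middle of the pocket for the heat sink, at x = -20 mm of the plate. Pocket 49 (x) x 35 (y) mm, 8 mm deep, in a grey insert: insert top at height 26 + h, pocket floor at 18 + h. Above the insert the case is open, 112 x 122 mm, walls up to 58 + h.
- lid (a joint): Lid angle: 0 shut (about 0.01 when latched), 1.5 fully open. Swinging it down takes 1 to 4 N at its edge. Press on top near the latch side: from about 0.1 rad the bar wedges past the hook, needing about 8 N; it clicks home and meets a hard stop at 0, where the force rises by some 20 N per mm.
- latch (a joint): Latch rocker angle: 0 at rest, grows as the thumb pad is pressed, 0.2 at its stop; the lid is freed at about 0.13.
- sink_center (a point): Bare aluminium heat sink, a block 44 (x, along the fins) x 30 (y) x 32 mm high with upright fins, about 90 g, standing on its flat base on the bench. Point at its centre, half-way up (16 mm). Grip it across the 30 mm side, near its top.
- relay_center (a point): Bystander: orange plug-in relay, 29 x 22 x 26 mm high; point at its centre.
- capacitor_center (a point): Bystander: dark blue upright can capacitor, 25 mm across, 34 mm high; point at its centre.
- flux_bottle_center (a point): Bystander: small amber bottle with black cap, 36 mm across, 70 mm high; point at its middle.
- cutters_center (a point): Bystander: black-handled side cutters lying flat, 125 mm long; point at the pivot.
- circuit_board_center (a point): Bystander: green circuit board, 90 x 60 mm, parts up to 13 mm high; point at the board's centre.
- parts_box_center (a point): Bystander: small closed clear parts box, 85 x 60 x 27 mm high; point at its centre.
Things that resemble listed ones, but are neither listed nor needed, are in the scene too. What is shaped like the part that bears sink_center but green or pink is not meant.

How it is judged:
On the way, in this order (a step that is already met when the one before it is completed fails the run):
1. the latch is pressed (value of joint latch above 0.1 rad), for 0.02 s.
2. the lid has popped open (value of joint lid above 1.3 rad), for 0.2 s.
3. the heat sink stands in the pocket, let go, with the lid open (x of sink_center in the frame of base between -0.025 and -0.015 m and y of sink_center in the frame of base between -0.005 and 0.005 m and z of sink_center in the frame of base between 0.031 and 0.0505 m and angle between sink_center's own z axis and vertical below 0.12 rad and angle between the x axis of sink_center and the x axis of base, either way round below 0.15 rad and value of joint lid above 1 rad and contact force between the fingers and anything else below 0.1 N), for 0.2 s.
4. the lid is snapped shut (value of joint lid below 0.03 rad), for 0.2 s.
At the end, for the whole second after the job is handed in: The lid is shut and held by the latch (lid angle under 0.03 rad, latch back at rest under 0.05 rad) with nothing touching it, and the heat sink stands upright in the pocket: centre within 5 mm of the pocket's centre both ways, fins along the case's x within 0.15 rad, tilt under 0.12 rad (x of sink_center in the frame of base between -0.025 and -0.015 m and y of sink_center in the frame of base between -0.005 and 0.005 m and z of sink_center in the frame of base between 0.031 and 0.0505 m and angle between sink_center's own z axis and vertical below 0.12 rad and angle between the x axis of sink_center and the x axis of base, either way round below 0.15 rad and value of joint lid below 0.03 rad and value of joint latch below 0.05 rad).
It fails at once if any part of the case is pressed harder than 30 N (contact force between base and the fingers above 30 N or contact force between base and the arm above 30 N).
It fails at once if a bystander is moved more than 20 mm (distance of any of relay_center, capacitor_center, flux_bottle_center, cutters_center, circuit_board_center, parts_box_center from where it was at the start of the episode above 0.02 m).
It also fails if it takes over 70 s, if anything falls off the work surface, if the arm or the gripper's body presses on something with over 40 N, if the wrist force passes 120 N, or if a joint passes its speed limit or range.

## Working session

There is one attempt and no reset: what is moved stays moved. The work goes in short steps, Python scripts to look and compute and a tool call to move; the robot and the scene stay as the last step left them, time stands still between calls to the robot, and variables do not carry over. Pictures are saved under pics/ and viewed, and the job is handed in when it is done.

Besides the shell and the picture viewer there is one more tool, called after ">>>" by a JSON object that holds its "fn" and its "kwargs". arm_command: Moves the arm, as the interface text tells. Its arguments: {"type":"object","properties":{"targets":{"type":"array","items":{"type":"object","properties":{"delta_pos":{"type":"array","items":{"type":"number"}},"turn":{"type":"array","items":{"type":"number"}},"claw":{"type":"number"}}}},"newtons":{"type":"number"}},"required":["targets"]}

```bash
mkdir -p pics; ls; python3 - <<'E'
from workcell import *
import cv2,numpy as np
s=read_state(); print({k:np.round(v,3) for k,v in s.items()})
for n in ["scene","top","wrist"]:
    p=snapshot(n); cv2.imwrite(f"pics/{n}0.png",p["color"]); np.savez(f"pics/{n}0.npz",**p)
    print(n,p["K"].round(1).tolist(),p["R"].round(3).tolist(),p["t"].round(3).tolist())
E
```

```text
pics
{'clock': np.float64(0.0), 'q': array([-1.501,  0.528,  1.434, -0.   ,  1.181, -0.178]), 'joint_vel': array([-0.   , -0.001,  0.   , -0.   , -0.002, -0.   ]), 'joint_efforts': array([-2.0000e-03, -4.4236e+01, -1.7803e+01, -1.0000e-03,  8.0000e-03,
        0.0000e+00]), 'tool_pos': array([ 0.153, -0.605,  0.241]), 'eef_rot': array([-3.115, -0.388, -0.   ]), 'wrist_force': array([ 0.588, -0.401, -1.205]), 'torque': array([-0.022, -0.018,  0.027]), 'grip_width': np.float64(0.998)}
scene [[401.7, 0.0, 252.8], [0.0, 401.7, 193.8], [0.0, 0.0, 1.0]] [[0.843, 0.538, 0.012], [0.352, -0.534, -0.769], [-0.407, 0.652, -0.64]] [-0.461, -0.125, 1.32]
top [[377.5, 0.0, 263.1], [0.0, 377.5, 190.4], [0.0, 0.0, 1.0]] [[0.007, -1.0, -0.007], [-0.995, -0.006, -0.103], [0.103, 0.007, -0.995]] [0.009, 0.567, 0.976]
wrist [[297.3, 0.0, 255.3], [0.0, 297.3, 196.2], [0.0, 0.0, 1.0]] [[0.246, -0.969, -0.002], [-0.925, -0.235, 0.297], [-0.289, -0.071, -0.955]] [-0.623, -0.037, 0.379]
```

View pics/scene0.png

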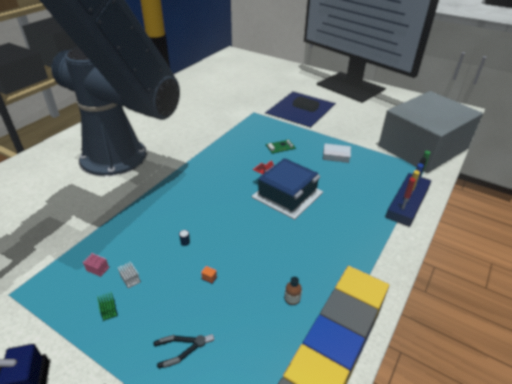

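View pics/top0.png

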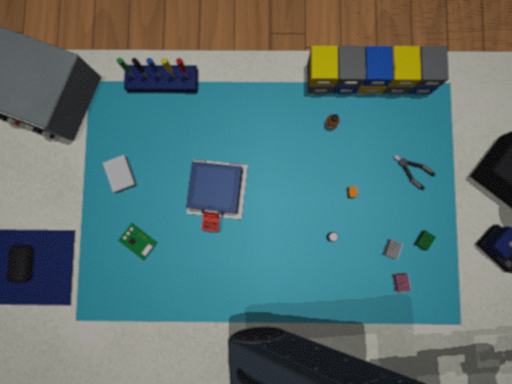

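View pics/wrist0.png

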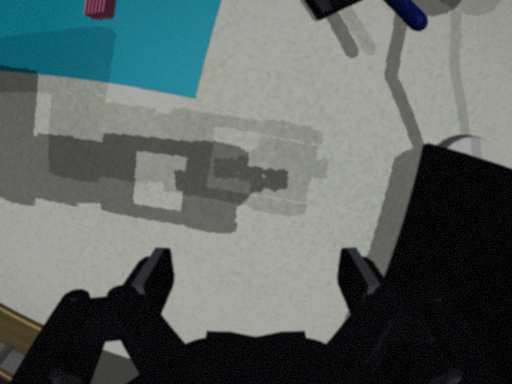

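The scene and top views show the closed blue case at top (216,188), its red latch at (211,222), and the grey heat sink at (393,249). The green and pink lookalikes are at (425,240) and (402,282). Next I'll zoom in for measurement.

```bash
cat > h.py <<'E'
import numpy as np,cv2
def ray(p,u,v):
    K,R,t=p["K"],p["R"],p["t"]
    d=np.array([(u-K[0,2])/K[0,0],(v-K[1,2])/K[1,1]]);
    d=np.array([d[0],d[1],1.])
    return -R.T@t, R.T@d
def rayf(p,u,v):
    K,R,t=p["K"],p["R"],p["t"]
    a=np.array([(u-K[0,2])/K[0,0],(v-K[1,2])/K[1,1]]); r=np.hypot(*a)
    d=np.array([*(a/max(r,1e-9)*np.sin(r)),np.cos(r)]); return -R.T@t,R.T@d
def onz(p,u,v,z,f=ray):
    c,d=f(p,u,v); return c+d*(z-c[2])/d[2]
def proj(p,X,fish=False):
    K=p["K"]; c=p["R"]@np.asarray(X)+p["t"]
    if fish:
        r=np.hypot(c[0],c[1]); th=np.arctan2(r,c[2]); a=c[:2]/r*th
    else: a=c[:2]/c[2]
    return a*[K[0,0],K[1,1]]+K[:2,2]
def crop(img,x0,y0,x1,y1,s):
    return cv2.resize(img[y0:y1,x0:x1],None,fx=s,fy=s,interpolation=cv2.INTER_CUBIC)
E
python3 - <<'E'
from h import *
a=np.load("pics/top0.npz"); c=crop(a["color"],170,145,260,245,6); 
b=crop(a["color"],370,225,450,305,6); b=cv2.copyMakeBorder(b,0,c.shape[0]-b.shape[0] if c.shape[0]>b.shape[0] else 0,0,0,0)
cv2.imwrite("pics/c1.png",cv2.resize(np.hstack([c,b]),None,fx=.75,fy=.75))
s=np.load("pics/scene0.npz"); cv2.imwrite("pics/c2.png",crop(s["color"],240,130,340,225,6))
for k in "top","scene":
    p=np.load(f"pics/{k}0.npz"); hsv=cv2.cvtColor(p["color"],cv2.COLOR_BGR2HSV)
    m={"red":((hsv[...,0]<8)|(hsv[...,0]>174))&(hsv[...,1]>150)&(hsv[...,2]>90)}
    m["blue"]=(hsv[...,0]>105)&(hsv[...,0]<125)&(hsv[...,1]>90)&(hsv[...,2]<130)
    m["grey"]=(hsv[...,1]<60)&(hsv[...,2]>90)
    for n,mm in m.items():
        cn,_=cv2.findContours(mm.astype(np.uint8),cv2.RETR_EXTERNAL,cv2.CHAIN_APPROX_NONE)
        for q in cn:
            if 40<cv2.contourArea(q)<6000: print(k,n,cv2.contourArea(q),cv2.minAreaRect(q))
E
```

```text
top red 219.5 ((210.42576599121094, 221.24256896972656), (14.627047538757324, 17.31364631652832), 5.710593223571777)
top blue 5112.0 ((36.05072021484375, 267.000732421875), (73.13726043701172, 73.06480407714844), 0.8303154110908508)
top blue 570.0 ((497.0, 243.0), (30.0, 28.0), 90.0)
top blue 2145.5 ((213.91464233398438, 187.26829528808594), (50.025489807128906, 45.8290901184082), 6.340191841125488)
top blue 84.5 ((422.5, 89.5), (7.0, 29.0), 90.0)
top blue 89.5 ((345.0, 88.5), (7.0, 26.0), 90.0)
top blue 1498.0 ((160.5, 75.5), (71.0, 31.0), 0.0)
top blue 137.0 ((378.1707763671875, 65.07264709472656), (28.842317581176758, 39.136940002441406), 2.4895527362823486)
top grey 1501.5 ((464.5, 368.5), (29.0, 93.0), 90.0)
top grey 62.0 ((146.8170928955078, 249.35369873046875), (6.0907769203186035, 12.337726593017578), 38.65980911254883)
top grey 173.5 ((393.8000183105469, 249.1000213623047), (11.700427055358887, 16.76007080078125), 18.434947967529297)
top grey 50.0 ((333.0, 236.0), (8.0, 8.0), 0.0)
top grey 73.5 ((195.73182678222656, 212.19032287597656), (19.352941513061523, 9.647058486938477
[... 1233 characters left out ...]
), 63.43495178222656)
scene grey 434.0 ((287.2280578613281, 204.23876953125), (28.510820388793945, 69.18016052246094), 86.12147521972656)
scene grey 335.5 ((336.4939270019531, 152.0548858642578), (26.17227554321289, 14.5769624710083), 6.34019136428833)
scene grey 81.0 ((3.5, 126.5), (7.0, 21.0), 0.0)
scene grey 1608.5 ((42.269229888916016, 104.84616088867188), (28.846155166625977, 68.0), 67.38013458251953)
scene grey 580.0 ((13.5, 32.0), (30.0, 27.0), 90.0)
scene grey 198.5 ((37.361541748046875, 15.492305755615234), (9.735343933105469, 25.17156219482422), 74.74488067626953)
scene grey 5693.5 ((364.3192138671875, 20.49614715576172), (113.66670227050781, 73.05892181396484), 15.255120277404785)
```

View pics/c1.png

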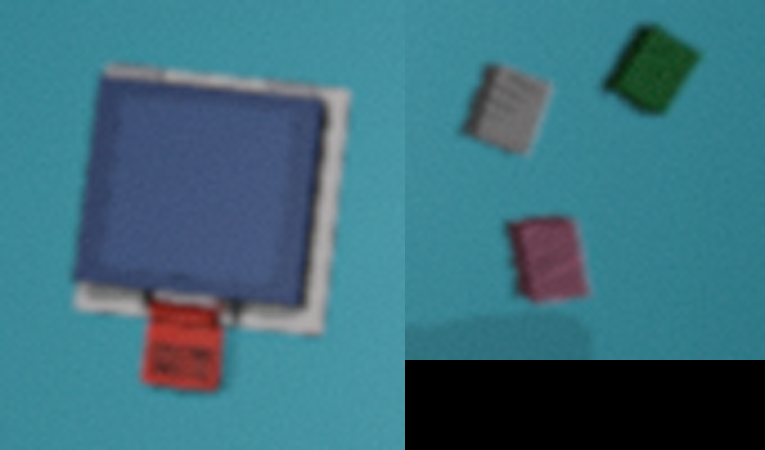

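View pics/c2.png

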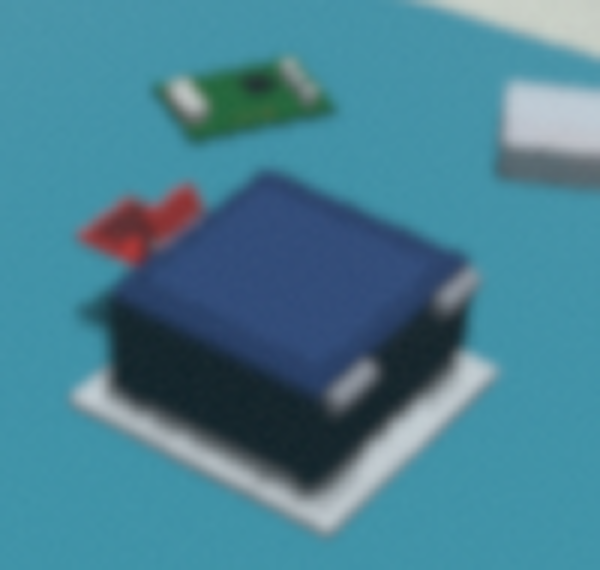

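```bash
python3 - <<'E'
from h import *
p=np.load("pics/top0.npz"); s=np.load("pics/scene0.npz")
P=[onz(p,170+x/4.5,145+y/4.5,.006) for x,y in [(105,67),(350,90),(325,332),(75,310)]]
for a in P: print(a.round(4))
print("sides",[np.linalg.norm(P[i]-P[i-1]).round(4) for i in range(4)],"c",np.mean(P,0))
S=[onz(s,240+x/6-.5,130+y/6-.5,.006) for x,y in [(72,397),(330,535),(498,370)]]
for a in S: print("scene",a.round(4))
print("center scene",(S[0]+S[2])/2)
# lid top outline, top (c1): 
for z in (.066,.073,.080):
  L=[onz(p,170+x/4.5,145+y/4.5,z) for x,y in [(100,78),(325,98),(300,305),(75,282)]]
  print("lid",z,np.mean(L,0).round(4),[np.linalg.norm(L[i]-L[i-1]).round(4) for i in range(4)])
  L=[onz(s,240+x/6-.5,130+y/6-.5,z) for x,y in [(268,170),(473,262),(325,395),(118,295)]]
  print("lid sc",z,np.mean(L,0).round(4),[np.linalg.norm(L[i]-L[i-1]).round(4) for i in range(4)])
for z in (.05,.057,.064): print("pad",z,onz(p,170+182/4.5,145+362/4.5,z).round(4))
K=[onz(p,370+(x-405)/4.5,225+y/4.5,.032) for x,y in [(492,65),(553,80),(527,154),(470,133)]]
for a in K: print("sink",a.round(4))
print(np.mean(K,0),[np.linalg.norm(K[i]-K[i-1]).round(4) for i in range(4)])
print("sinkblob",onz(p,393.8,249.1,.03),"scene",onz(s,129.3,275.1,.018))
E
```

```text
[0.6526 0.206  0.006 ]
[0.6392 0.0561 0.006 ]
[0.4919 0.0694 0.006 ]
[0.5041 0.2202 0.006 ]
sides [np.float64(0.1491), np.float64(0.1505), np.float64(0.1479), np.float64(0.1513)] c [0.57195711 0.13791489 0.006     ]
scene [0.4949 0.074  0.006 ]
scene [0.6448 0.0565 0.006 ]
scene [0.6584 0.2064 0.006 ]
center scene [0.57662517 0.1401774  0.006     ]
lid 0.066 [0.5706 0.1381 0.066 ] [np.float64(0.118), np.float64(0.13), np.float64(0.1194), np.float64(0.1286)]
lid sc 0.066 [0.5738 0.146  0.066 ] [np.float64(0.1289), np.float64(0.12), np.float64(0.1271), np.float64(0.116)]
lid 0.073 [0.5698 0.1372 0.073 ] [np.float64(0.1171), np.float64(0.1291), np.float64(0.1186), np.float64(0.1277)]
lid sc 0.073 [0.5778 0.1376 0.073 ] [np.float64(0.1276), np.float64(0.1188), np.float64(0.1258), np.float64(0.1148)]
lid 0.08 [0.569  0.1362 0.08  ] [np.float64(0.1162), np.float64(0.1281), np.float64(0.1177), np.float64(0.1267)]
lid sc 0.08 [0.5819 0.1292 0.08  ] [np.float64(0.1263), np.float64(0.1175), np.float64(0.1245), np.float64(0.1136)]
pad 0.05 [0.473  0.1486 0.05  ]
pad 0.057 [0.4729 0.1476 0.057 ]
pad 0.064 [0.4728 0.1466 0.064 ]
sink [ 0.44   -0.3176  0.032 ]
sink [ 0.4317 -0.3526  0.032 ]
sink [ 0.3892 -0.3363  0.032 ]
sink [ 0.4009 -0.3038  0.032 ]
[ 0.41545435 -0.3275811   0.032     ] [np.float64(0.0415), np.float64(0.0361), np.float64(0.0455), np.float64(0.0346)]
sinkblob [ 0.41506013 -0.32916474  0.03      ] scene [ 0.42124964 -0.3308076   0.018     ]
```

```bash
cat >> h.py <<'E'
from scipy.spatial.transform import Rotation as Rn
def tgt(st,pos,yaw=None,R=None):
    """delta_pos mm and turn for desired world pos and tool-x yaw (tool down)"""
    Rc=Rn.from_rotvec(st["eef_rot"])
    d=Rc.inv().apply(np.asarray(pos)-st["tool_pos"])*1000
    if R is None: R=down(yaw)
    return d.round(1),(Rc.inv()*R).as_rotvec().round(4)
def down(yaw):
    x=np.array([np.cos(yaw),np.sin(yaw),0]); z=np.array([0,0,-1.]); y=np.cross(z,x)
    return Rn.from_matrix(np.c_[x,y,z])
E
python3 - <<'E'
from h import *
from workcell import read_state
p=np.load("pics/top0.npz"); s=np.load("pics/scene0.npz")
b=crop(p["color"],375,225,440,295,8); c=crop(s["color"],75,245,155,330,7)
cv2.imwrite("pics/c3.png",b[:560]);cv2.imwrite("pics/c4.png",c)
w=np.load("pics/wrist0.npz"); cam=-w["R"].T@w["t"]; st=read_state(); R=Rn.from_rotvec(st["eef_rot"])
print("cam in tool",R.inv().apply(cam-st["tool_pos"]),"axis",R.inv().apply(w["R"][2]))
print(tgt(st,[.37,-.36,.25],-.094), st["tool_pos"])
E
```

```text
cam in tool [ 0.07740801 -0.00077711 -0.13048231] axis [-2.97545094e-01 -3.52584540e-04  9.54707700e-01]
(array([ 270.3, -184.7,   -8.1]), array([-0.0017, -0.    ,  0.3418])) [ 0.15329476 -0.60535829  0.24153685]
```

View pics/c3.png

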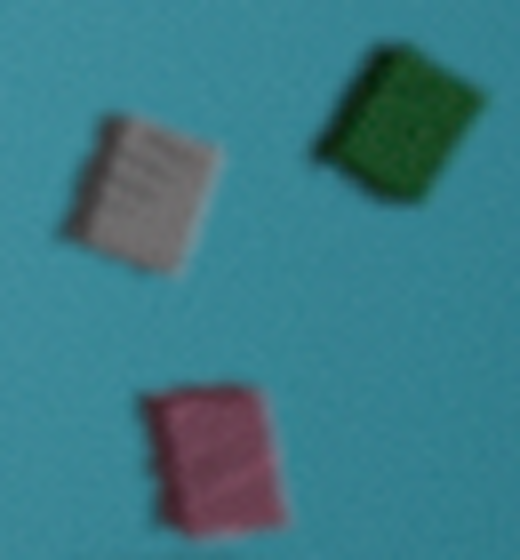

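View pics/c4.png

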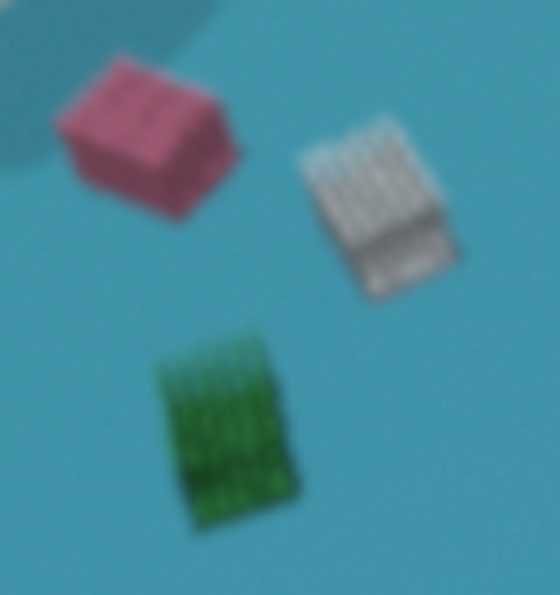

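```bash
python3 - <<'E'
from h import *
from workcell import read_state
st=read_state(); print(tgt(st,[.40,-.33,.24],2.77))
E
```

```text
(array([ 306.7, -206.4,    2. ]), array([-3.0000e-04, -2.2000e-03, -2.5222e+00]))
```

>>> {"fn": "arm_command", "kwargs": {"targets": [{"delta_pos":[60,-41,0],"turn":[0,0,-0.18],"claw":1},{"delta_pos":[120,-82,0],"turn":[0,0,-0.36],"claw":1},{"delta_pos":[180,-123,0],"turn":[0,0,-0.54],"claw":1},{"delta_pos":[240,-164,0],"turn":[0,0,-0.72],"claw":1},{"delta_pos":[306,-206,0],"turn":[0,0,-0.9],"claw":1}]}}

```text
clock: 0.78
tool_pos: [0.3622, -0.3709, 0.2422]
eef_rot: [-2.634, -1.713, -0.0]
wrist_force: [1.2, -1.0, -0.5]
grip_width: 1.001
```

>>> {"fn": "arm_command", "kwargs": {"targets": [{"turn":[0,0,-0.18],"claw":0.6},{"turn":[0,0,-0.36],"claw":0.6},{"turn":[0,0,-0.54],"claw":0.6},{"turn":[0,0,-0.72],"claw":0.6},{"turn":[0,0,-0.9],"claw":0.6}]}}

```text
$.targets[0]: bad value
```

>>> {"fn": "arm_command", "kwargs": {"targets": [{"turn":[0,0,-0.18],"claw":0.6},{"turn":[0,0,-0.36],"claw":0.6},{"turn":[0,0,-0.54],"claw":0.6},{"turn":[0,0,-0.72],"claw":0.6},{"turn":[0,0,-0.72],"claw":0.6}]}}

```text
$.targets[0]: bad value
```

```bash
python3 - <<'E'
from h import *
from workcell import *
p=snapshot("wrist"); cv2.imwrite("pics/w1.png",p["color"]); np.savez("pics/w1.npz",**p); print(read_state()["eef_rot"])
E
```

```text
[-2.62243867 -1.72213693 -0.00902569]
```

View pics/w1.png

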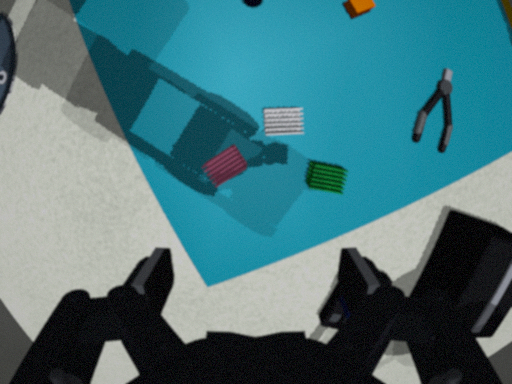

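The wrist view shows the grey sink at (284,121), with its fins parallel to the image rows. Pink is at (225,166) and green at (327,177). I'll measure the sink's corners now.

```bash
python3 - <<'E'
from h import *
p=np.load("pics/w1.npz"); hsv=cv2.cvtColor(p["color"],cv2.COLOR_BGR2HSV)
m=((hsv[...,1]<70)&(hsv[...,2]>90)).astype(np.uint8); m=cv2.morphologyEx(m,cv2.MORPH_CLOSE,np.ones((5,5)))
r=np.zeros_like(m); r[95:145,255:312]=m[95:145,255:312]
cn,_=cv2.findContours(r,cv2.RETR_EXTERNAL,cv2.CHAIN_APPROX_NONE); q=max(cn,key=cv2.contourArea); print(cv2.minAreaRect(q))
b=cv2.boxPoints(cv2.minAreaRect(q)); P=[onz(p,*x,.032,rayf) for x in b]
for a,x in zip(P,b): print(x,a.round(4))
print(np.mean(P,0),[np.linalg.norm(P[i]-P[i-1]).round(4) for i in range(4)])
cv2.imwrite("pics/c5.png",crop(p["color"],250,85,320,145,8))
E
```

```text
((283.1568603515625, 120.73493957519531), (26.574373245239258, 38.60316848754883), 87.87889862060547)
[263.3767  108.17124] [ 0.4017 -0.3058  0.032 ]
[301.95343 106.74247] [ 0.4429 -0.3214  0.032 ]
[302.937   133.29865] [ 0.4321 -0.3503  0.032 ]
[264.3603  134.72742] [ 0.3905 -0.3343  0.032 ]
[ 0.4168148  -0.32795292  0.032     ] [np.float64(0.0306), np.float64(0.044), np.float64(0.0308), np.float64(0.0446)]
```

View pics/c5.png

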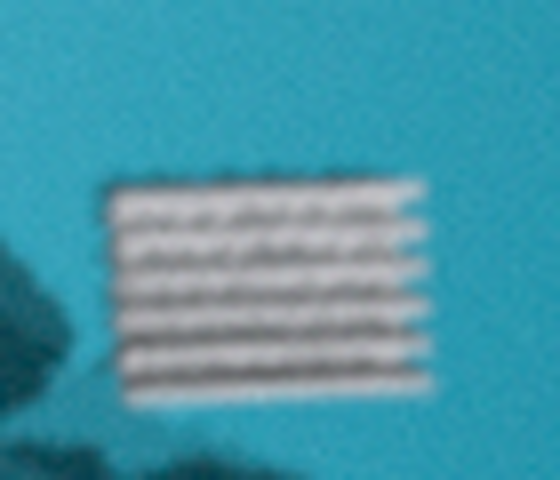

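```bash
python3 - <<'E'
from h import *
from workcell import read_state
st=read_state(); print(st["tool_pos"],tgt(st,[.47,.15,.25],3.0476))
E
```

```text
[ 0.36600159 -0.36392816  0.24206634] (array([ 513. , -108.8,   -4.2]), array([ 0.0065, -0.0052, -1.8855]))
```

>>> {"fn": "arm_command", "kwargs": {"targets": [{"delta_pos":[55,-12,0],"turn":[0,0,-0.18],"claw":0},{"delta_pos":[110,-24,0],"turn":[0,0,-0.36],"claw":0},{"delta_pos":[165,-36,0],"turn":[0,0,-0.54],"claw":0},{"delta_pos":[220,-48,0],"turn":[0,0,-0.72],"claw":0},{"delta_pos":[275,-60,0],"turn":[0,0,-0.9],"claw":0}]}}

```text
clock: 1.45
tool_pos: [0.4195, -0.0957, 0.2423]
eef_rot: [1.627, 2.687, 0.0]
wrist_force: [0.7, 0.3, 0.1]
grip_width: -0.003
```

```bash
python3 - <<'E'
from h import *
from workcell import read_state
st=read_state(); print(st["tool_pos"],tgt(st,[.47,.15,.25],3.0476))
E
```

```text
[ 0.41953289 -0.0957008   0.24234757] (array([194.3, 158.6,  -7.7]), array([ 1.00e-04,  4.00e-04, -9.95e-01]))
```

>>> {"fn": "arm_command", "kwargs": {"targets": [{"delta_pos":[45,36,-2],"turn":[0,0,-0.18],"claw":0},{"delta_pos":[90,72,-4],"turn":[0,0,-0.36],"claw":0},{"delta_pos":[135,108,-6],"turn":[0,0,-0.54],"claw":0},{"delta_pos":[180,144,-7],"turn":[0,0,-0.72],"claw":0},{"delta_pos":[194,158,-7],"turn":[0,0,-0.9],"claw":0}]}}

```text
clock: 2.08
tool_pos: [0.4708, 0.1505, 0.2493]
eef_rot: [0.289, 3.128, 0.001]
wrist_force: [-0.8, -1.0, 0.1]
grip_width: 0.002
```

```bash
python3 - <<'E'
from h import *
from workcell import *
p=snapshot("wrist"); cv2.imwrite("pics/w2.png",p["color"]); np.savez("pics/w2.npz",**p); 
st=read_state(); print(st["tool_pos"],tgt(st,[.47,.15,.25],3.0476))
E
```

```text
[0.47158536 0.15134389 0.24936984] (array([ 1.3, -1.6, -0.6]), array([ 0.002 ,  0.0013, -0.0871]))
```

View pics/w2.png

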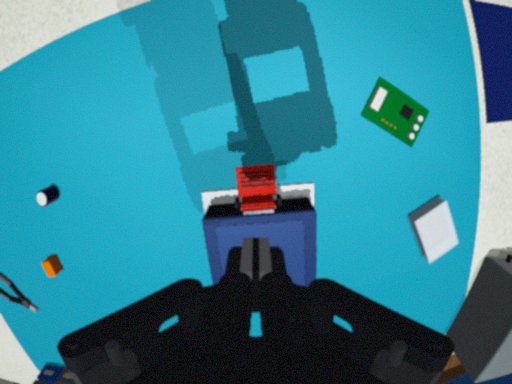

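The wrist view shows the red latch at (256,188), the plate's front edge from (202,192) to (315,184), and the lid behind the closed fingers.

```bash
python3 - <<'E'
from h import *
p=np.load("pics/w2.npz"); cv2.imwrite("pics/c6.png",crop(p["color"],190,155,330,255,5))
E
```

```text
(no output)
```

View pics/c6.png

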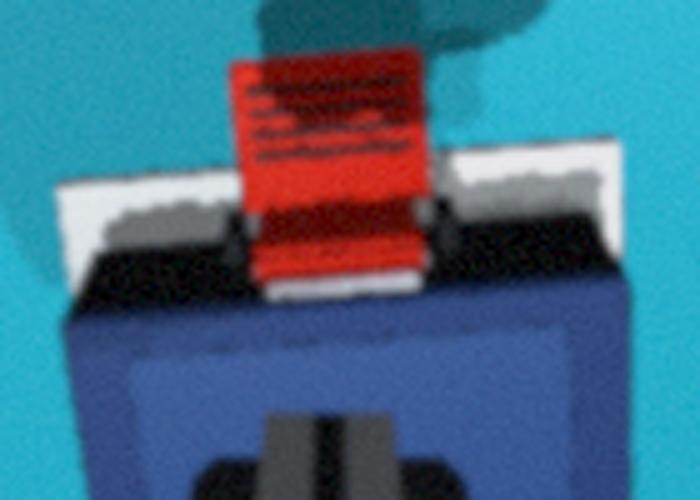

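```bash
python3 - <<'E'
from h import *
p=np.load("pics/w2.npz"); f=lambda x,y,z: onz(p,190+x/5-.4,155+y/5-.4,z,rayf)
a=f(57,186,.006);b=f(622,138,.006); d=b-a; print("plate",a,b,np.linalg.norm(d))
n=np.array([d[1],-d[0],0])/np.linalg.norm(d); n*=np.sign(n[0]); print("x dir yaw",np.arctan2(n[1],n[0]),"centre",(a+b)/2+n*.075)
C=(a+b)/2+n*.075; yv=np.array([-n[1],n[0],0])
for z in (.05,.055,.06,.064):
  P=[f(*q,z) for q in [(232,64),(422,48),(432,192),(243,210)]]
  m=(P[0]+P[1])/2
  print("pad",z,"w",np.linalg.norm(P[0]-P[1]).round(4),"front in plate",((m-C)@n).round(4),((m-C)@yv).round(4))
  l=[f(*q,z+.016) for q in [(65,325),(630,288)]]; m=(l[0]+l[1])/2
  print("  lid w",np.linalg.norm(l[0]-l[1]).round(4),((m-C)@n).round(4),((m-C)@yv).round(4))
E
```

```text
plate [0.49284913 0.0746547  0.006     ] [0.50728231 0.22388216 0.006     ] 0.14992381899332977
x dir yaw -0.09641941629102535 centre [0.57471737 0.14204817 0.006     ]
pad 0.05 w 0.0432 front in plate -0.1123 0.0002
  lid w 0.1298 -0.0574 -0.0001
pad 0.055 w 0.0425 front in plate -0.1133 0.0003
  lid w 0.1277 -0.0593 0.0
pad 0.06 w 0.0419 front in plate -0.1143 0.0004
  lid w 0.1257 -0.0613 0.0001
pad 0.064 w 0.0413 front in plate -0.1152 0.0005
  lid w 0.124 -0.0628 0.0002
```

>>> {"fn": "arm_command", "kwargs": {"targets": [{"delta_pos":[0,-1,55],"turn":[0,0,-0.08],"claw":0},{"delta_pos":[0,-1,110],"turn":[0,0,-0.09],"claw":0},{"delta_pos":[0,-1,155],"turn":[0,0,-0.09],"claw":0},{"delta_pos":[0,-1,160],"turn":[0,0,-0.09],"claw":0},{"delta_pos":[0,-1,160],"turn":[0,0,-0.09],"claw":0}]}}

```text
clock: 2.75
tool_pos: [0.471, 0.1463, 0.0899]
eef_rot: [0.166, 3.137, -0.0]
wrist_force: [-0.1, -0.3, -0.0]
grip_width: 0.001
```

```bash
python3 - <<'E'
from h import *
from workcell import *
st=read_state(); print(st["tool_pos"],st["wrist_force"],tgt(st,[.471,.151,.085],3.045))
E
```

```text
[0.47103989 0.14627074 0.08987288] [-0.05919717 -0.34902836 -0.03150869] (array([0.5, 4.7, 4.9]), array([ 0.    ,  0.0005, -0.0089]))
```

>>> {"fn": "arm_command", "kwargs": {"targets": [{"delta_pos":[0,4,3],"turn":[0,0,-0.01],"claw":0},{"delta_pos":[0,4,6],"turn":[0,0,-0.01],"claw":0},{"delta_pos":[0,4,9],"turn":[0,0,-0.01],"claw":0},{"delta_pos":[0,4,11],"turn":[0,0,-0.01],"claw":0},{"delta_pos":[0,4,12],"turn":[0,0,-0.01],"claw":0}]}}

```text
clock: 3.38
tool_pos: [0.4708, 0.1507, 0.0772]
eef_rot: [-0.147, -3.138, 0.0]
wrist_force: [-0.7, -0.5, 0.3]
grip_width: -0.002
```

>>> {"fn": "arm_command", "kwargs": {"targets": [{"delta_pos":[0,0,1],"turn":[0,0,0],"claw":0},{"delta_pos":[0,0,2],"turn":[0,0,0],"claw":0},{"delta_pos":[0,0,3],"turn":[0,0,0],"claw":0},{"delta_pos":[0,0,4],"turn":[0,0,0],"claw":0}]}}

```text
clock: 3.88
tool_pos: [0.4709, 0.1507, 0.0732]
eef_rot: [-0.147, -3.138, 0.0]
wrist_force: [0.3, 0.5, -0.1]
grip_width: 0.001
```

>>> {"fn": "arm_command", "kwargs": {"targets": [{"delta_pos":[0,0,1],"turn":[0,0,0],"claw":0},{"delta_pos":[0,0,2],"turn":[0,0,0],"claw":0},{"delta_pos":[0,0,3],"turn":[0,0,0],"claw":0}]}}

```text
clock: 4.25
tool_pos: [0.4709, 0.1507, 0.0702]
eef_rot: [-0.147, -3.138, 0.0]
wrist_force: [0.4, 0.1, -0.6]
grip_width: 0.002
```

>>> {"fn": "arm_command", "kwargs": {"targets": [{"delta_pos":[0,0,1],"turn":[0,0,0],"claw":0},{"delta_pos":[0,0,2],"turn":[0,0,0],"claw":0},{"delta_pos":[0,0,3],"turn":[0,0,0],"claw":0}]}}

```text
clock: 4.62
tool_pos: [0.4709, 0.1507, 0.0672]
eef_rot: [0.147, 3.138, 0.0]
wrist_force: [0.6, -0.1, 0.2]
grip_width: -0.001
```

>>> {"fn": "arm_command", "kwargs": {"targets": [{"delta_pos":[0,0,1],"turn":[0,0,0],"claw":0},{"delta_pos":[0,0,2],"turn":[0,0,0],"claw":0}]}}

```text
clock: 4.88
tool_pos: [0.4705, 0.1507, 0.0655]
eef_rot: [-0.147, -3.137, 0.0]
wrist_force: [-1.9, 0.0, 5.4]
grip_width: -0.001
```

>>> {"fn": "arm_command", "kwargs": {"targets": [{"delta_pos":[0,0,1],"turn":[0,0,0],"claw":0},{"delta_pos":[0,0,2],"turn":[0,0,0],"claw":0}]}}

```text
clock: 5.12
tool_pos: [0.4697, 0.1508, 0.0634]
eef_rot: [-0.147, -3.136, 0.0]
wrist_force: [-2.3, 1.2, 6.2]
grip_width: 0.002
```

>>> {"fn": "arm_command", "kwargs": {"targets": [{"delta_pos":[0,0,1],"turn":[0,0,0],"claw":0}]}}

```text
clock: 5.25
tool_pos: [0.4694, 0.1508, 0.0624]
eef_rot: [-0.147, -3.135, 0.0]
wrist_force: [-3.6, 0.9, 6.2]
grip_width: -0.003
```

>>> {"fn": "arm_command", "kwargs": {"targets": [{"delta_pos":[0,0,1],"turn":[0,0,0],"claw":0}]}}

```text
clock: 5.38
tool_pos: [0.469, 0.1508, 0.0613]
eef_rot: [-0.147, -3.134, 0.0]
wrist_force: [-3.8, 2.0, 5.8]
grip_width: -0.001
```

>>> {"fn": "arm_command", "kwargs": {"targets": [{"delta_pos":[0,0,0.7],"turn":[0,0,0],"claw":0}]}}

```text
clock: 5.5
tool_pos: [0.4688, 0.1508, 0.0605]
eef_rot: [-0.147, -3.134, 0.0]
wrist_force: [-5.2, 1.6, 7.2]
grip_width: -0.004
```

```bash
python3 - <<'E'
from h import *
from workcell import *
p=snapshot("scene"); cv2.imwrite("pics/s2.png",crop(p["color"],200,80,370,225,4))
st=read_state(); print(st["tool_pos"],st["wrist_force"])
E
```

```text
[0.46875239 0.15084954 0.06047261] [-4.57319568  1.45021896  6.34869417]
```

View pics/s2.png

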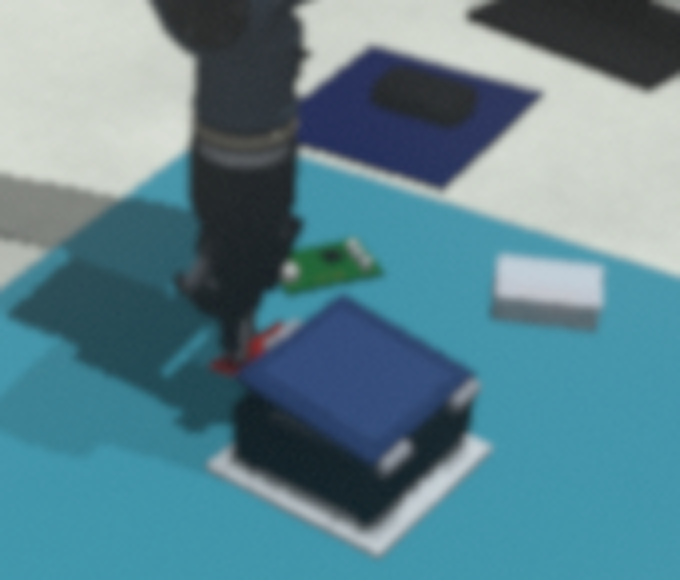

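The lid is released and rising. I'll back off.

>>> {"fn": "arm_command", "kwargs": {"targets": [{"delta_pos":[3,0,0],"turn":[0,0,0],"claw":0},{"delta_pos":[10,0,-20],"turn":[0,0,0],"claw":0},{"delta_pos":[10,0,-60],"turn":[0,0,0],"claw":0.5},{"delta_pos":[10,0,-110],"turn":[0,0,0],"claw":0.5},{"delta_pos":[10,0,-160],"turn":[0,0,0],"claw":0.5}]}}

```text
clock: 6.18
tool_pos: [0.4612, 0.1515, 0.2218]
eef_rot: [0.147, 3.138, -0.0]
wrist_force: [0.8, 0.4, -0.6]
grip_width: 0.496
```

```bash
python3 - <<'E'
from h import *
from workcell import *
for n in ("scene","top","wrist"):
    p=snapshot(n); np.savez(f"pics/{n}3.npz",**p)
    if n=="scene": a=crop(p["color"],200,60,370,225,3)
    if n=="top": b=crop(p["color"],150,120,300,260,3)
    if n=="wrist": cv2.imwrite("pics/w3.png",p["color"])
H=min(a.shape[0],b.shape[0]); cv2.imwrite("pics/s3.png",np.hstack([a[:H,:400],b[:H,:400]]))
st=read_state(); print(st["tool_pos"],st["eef_rot"])
E
```

```text
[0.46324337 0.15180468 0.22316284] [1.46759615e-01 3.13017618e+00 1.48646502e-03]
```

View pics/s3.png

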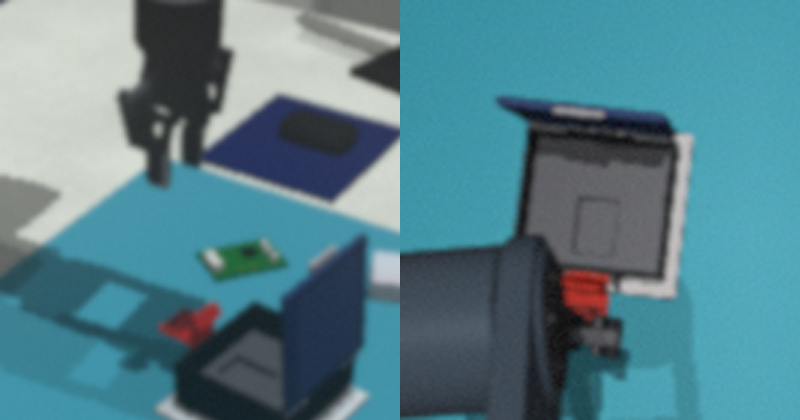

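View pics/w3.png

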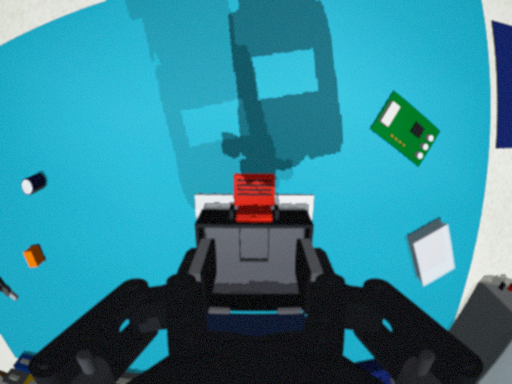

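The lid stands fully open. The pocket outline shows at wrist (254,244) and at the case's inside in the top view. Measuring it now.

```bash
python3 - <<'E'
from h import *
w=np.load("pics/wrist3.npz"); t=np.load("pics/top3.npz")
a=cv2.resize(w["color"][205:305,195:320],None,fx=4,fy=4,interpolation=cv2.INTER_CUBIC)
b=cv2.resize(t["color"][160:225,188:248],None,fx=6,fy=6,interpolation=cv2.INTER_CUBIC)
g=lambda i: cv2.convertScaleAbs(i,alpha=1.6)
H=400; cv2.imwrite("pics/c7.png",g(np.hstack([a[:H],cv2.copyMakeBorder(b,0,max(0,H-b.shape[0]),0,0,0)[:H]])))
p=w
P=lambda x,y:x
E
```

```text
(no output)
```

View pics/c7.png

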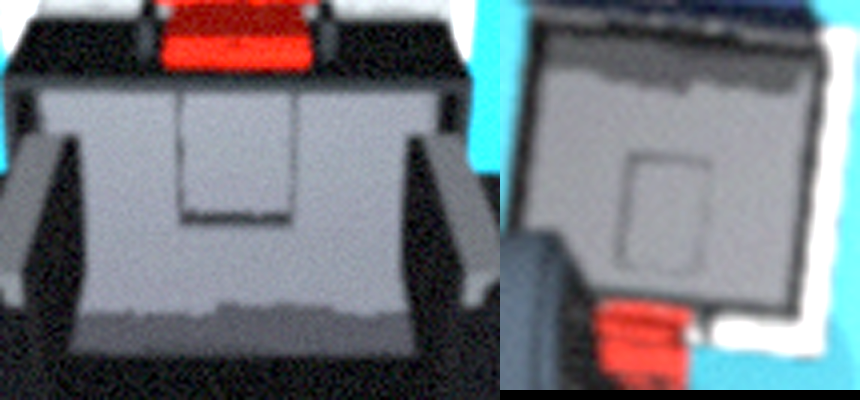

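```bash
python3 - <<'E'
from h import *
w=np.load("pics/wrist3.npz"); t=np.load("pics/top3.npz")
C=np.array([.5743,.140,0]);n=np.array([np.cos(.096),-np.sin(.096),0]);yv=np.array([-n[1],n[0],0])
def rep(l,X): d=X-C; print(l,X.round(4),"plate",(d@n*1000).round(1),(d@yv*1000).round(1))
h=.0055
for x,y in [(181,222),(292,223)]: rep("w backedge",onz(w,195+x/4-.4,205+y/4-.4,.026+h,rayf))
for x,y in [(181,212),(292,212)]: rep("w floor",onz(w,195+x/4-.4,205+y/4-.4,.018+h,rayf))
for x,y in [(178,95),(295,95)]: rep("w side",onz(w,195+x/4-.4,205+y/4-.4,.026+h,rayf))
P=[onz(t,188+(x-500)/6-.4,160+y/6-.4,.026+h) for x,y in [(628,155),(711,160),(700,274),(617,266)]]
for a in P: rep("top",a)
rep("top c",np.mean(P,0)); print([np.linalg.norm(P[i]-P[i-1]).round(4) for i in range(4)])
s=np.load("pics/scene3.npz"); cv2.imwrite("pics/c8.png",cv2.convertScaleAbs(crop(s["color"],250,150,340,225,8),alpha=1.6))
E
```

```text
w backedge [0.5761 0.1238 0.0315] plate 3.4 -15.9
w backedge [0.5797 0.1585 0.0315] plate 3.7 18.9
w floor [0.577  0.1234 0.0235] plate 4.3 -16.3
w floor [0.5804 0.1587 0.0235] plate 4.3 19.2
w side [0.5323 0.128  0.0315] plate -40.6 -16.0
w side [0.5356 0.1627 0.0315] plate -40.7 18.9
top [0.5792 0.1576 0.0315] plate 3.2 18.0
top [0.5772 0.1207 0.0315] plate 4.7 -18.9
top [0.5265 0.1247 0.0315] plate -46.1 -19.9
top [0.5298 0.1614 0.0315] plate -46.3 17.0
top c [0.5532 0.1411 0.0315] plate -21.1 -0.9
[np.float64(0.0495), np.float64(0.0369), np.float64(0.0508), np.float64(0.0369)]
```

View pics/c8.png

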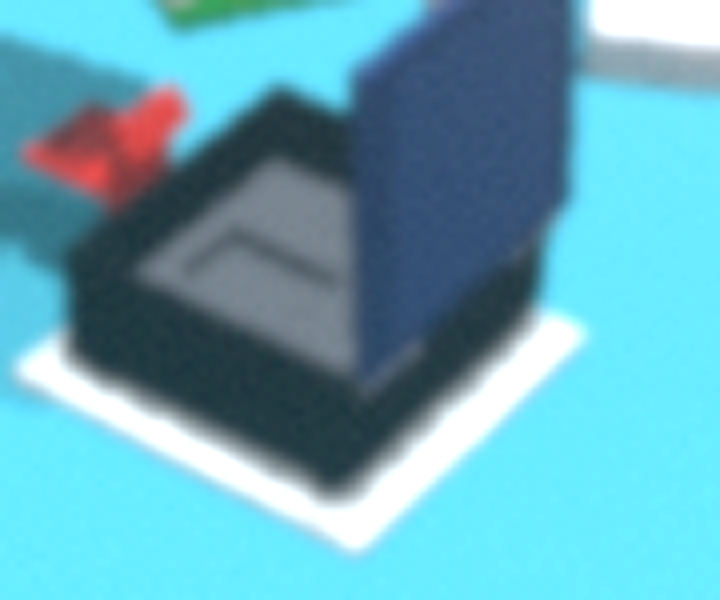

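```bash
python3 - <<'E'
from h import *
from workcell import *
st=read_state(); print(st["tool_pos"],tgt(st,[.4168,-.328,.13],2.78))
w=np.load("pics/wrist3.npz"); R=Rn.from_rotvec(st["eef_rot"])
for y in (-.0215,.0215):
  for z in (0,.007,.011): print(y,z,proj(w,st["tool_pos"]+R.apply([0,y,z]),True))
E
```

```text
[0.46324337 0.15180468 0.22316284] (array([   2.1, -482.2,   92.5]), array([0.0024, 0.0077, 0.2679]))
-0.0215 0 [210.32649158 256.10874672]
-0.0215 0.007 [212.08861283 249.73866083]
-0.0215 0.011 [213.04003469 246.31327675]
0.0215 0 [294.41702229 256.19024088]
0.0215 0.007 [292.84502127 249.80503495]
0.0215 0.011 [291.99659474 246.37220121]
```

>>> {"fn": "arm_command", "kwargs": {"targets": [{"delta_pos":[0,-58,5],"turn":[0,0,0.06],"claw":0.6},{"delta_pos":[0,-116,10],"turn":[0,0,0.12],"claw":0.6},{"delta_pos":[1,-174,15],"turn":[0,0,0.18],"claw":0.6},{"delta_pos":[1,-232,20],"turn":[0,0,0.24],"claw":0.6},{"delta_pos":[2,-290,25],"turn":[0,0,0.268],"claw":0.6}]}}

```text
clock: 6.95
tool_pos: [0.4309, -0.1385, 0.1941]
eef_rot: [-0.567, -3.088, -0.001]
wrist_force: [1.3, -0.5, 0.1]
grip_width: 0.599
```

```bash
python3 - <<'E'
from h import *
from workcell import *
st=read_state(); print(st["tool_pos"],tgt(st,[.4168,-.328,.13],2.78))
E
```

```text
[ 0.43088062 -0.13850109  0.19406488] (array([ -54.3, -182.2,   63.9]), array([ 0.0005, -0.0019, -0.0015]))
```

>>> {"fn": "arm_command", "kwargs": {"targets": [{"delta_pos":[-18,-58,5],"turn":[0,0,0],"claw":0.6},{"delta_pos":[-36,-116,20],"turn":[0,0,0],"claw":0.6},{"delta_pos":[-54,-172,40],"turn":[0,0,0],"claw":0.6},{"delta_pos":[-54,-182,60],"turn":[0,0,0],"claw":0.6},{"delta_pos":[-54,-182,64],"turn":[0,0,0],"claw":0.6}]}}

```text
clock: 7.58
tool_pos: [0.4162, -0.326, 0.1288]
eef_rot: [-0.568, -3.085, -0.006]
wrist_force: [-0.4, 1.4, 0.0]
grip_width: 0.598
```

```bash
python3 - <<'E'
from h import *
from workcell import *
p=snapshot("wrist"); cv2.imwrite("pics/w4.png",p["color"]); np.savez("pics/w4.npz",**p)
st=read_state(); print(st["tool_pos"],tgt(st,[.4168,-.328,.024],2.78))
E
```

```text
[ 0.41648161 -0.32505162  0.12922659] (array([ -1.8,  -2.9, 105.2]), array([ 0.0028, -0.0047, -0.0013]))
```

View pics/w4.png

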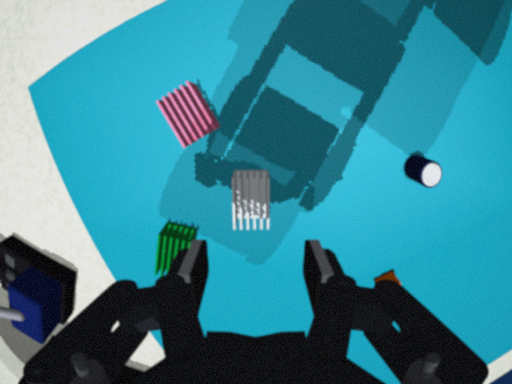

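The sink is centred between the fingers at wrist (251,200), with its fins along tool x. The green part at (177,245) sits close outside the left finger.

```bash
python3 - <<'E'
from h import *
p=np.load("pics/w4.npz"); cv2.imwrite("pics/c9.png",crop(p["color"],150,160,330,285,4))
E
```

```text
(no output)
```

View pics/c9.png

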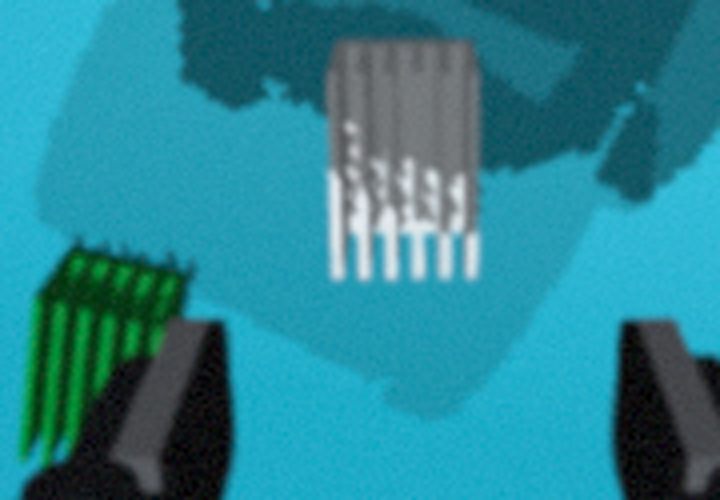

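```bash
python3 - <<'E'
from h import *
from workcell import read_state
p=np.load("pics/w4.npz"); st=read_state()
P=[onz(p,150+x/4-.4,160+y/4-.4,.032,rayf) for x,y in [(328,75),(480,75),(480,280),(331,280)]]
for a in P: print(a.round(4))
c=np.mean(P,0);print(c,[np.linalg.norm(P[i]-P[i-1]).round(4) for i in range(4)])
d=P[0]-P[3]+P[1]-P[2]; print(np.arctan2(d[1],d[0]))
R=Rn.from_rotvec(st["eef_rot"]); print("in tool",R.inv().apply(c-st["tool_pos"]))
E
```

```text
[ 0.3916 -0.3348  0.032 ]
[ 0.4023 -0.3068  0.032 ]
[ 0.4436 -0.3218  0.032 ]
[ 0.4325 -0.3509  0.032 ]
[ 0.41752768 -0.32861126  0.032     ] [np.float64(0.0439), np.float64(0.03), np.float64(0.0439), np.float64(0.0311)]
2.779844060247271
in tool [-0.00269596 -0.00322552  0.09720649]
```

>>> {"fn": "arm_command", "kwargs": {"targets": [{"delta_pos":[-2,-4,40],"turn":[0,0,0],"claw":0.52},{"delta_pos":[-2,-4,75],"turn":[0,0,0],"claw":0.52},{"delta_pos":[-2,-4,98],"turn":[0,0,0],"claw":0.52},{"delta_pos":[-2,-4,105],"turn":[0,0,0],"claw":0.52},{"delta_pos":[-2,-4,105],"turn":[0,0,0],"claw":0.52}]}}

```text
clock: 8.25
tool_pos: [0.4187, -0.33, 0.0269]
eef_rot: [-0.563, -3.091, -0.0]
wrist_force: [0.3, -0.0, 0.2]
grip_width: 0.521
```

```bash
python3 - <<'E'
from h import *
from workcell import *
p=snapshot("wrist"); cv2.imwrite("pics/w5.png",crop(p["color"],130,160,390,330,3)); np.savez("pics/w5.npz",**p)
st=read_state(); print(st["tool_pos"],st["wrist_force"],tgt(st,[.4172,-.3283,.024],2.78))
E
```

```text
[ 0.41888305 -0.33048421  0.02735877] [-0.14192291 -0.48156211  0.53258552] (array([2.3, 1.5, 3.4]), array([-0.0005,  0.001 ,  0.0007]))
```

View pics/w5.png

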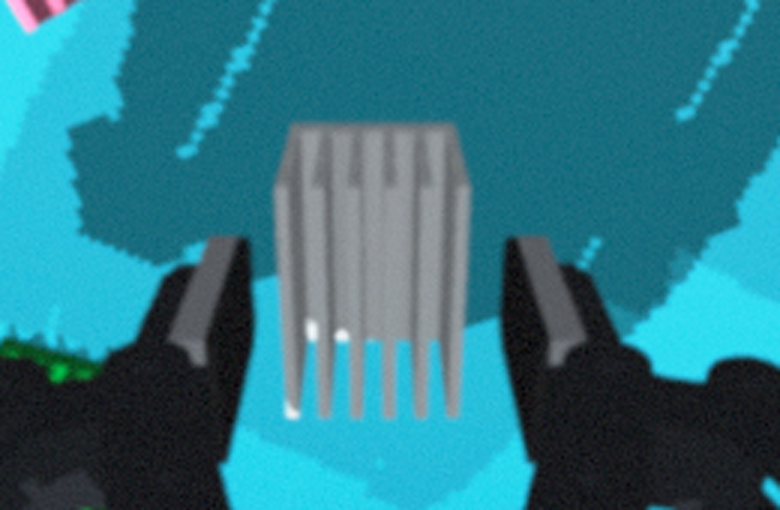

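>>> {"fn": "arm_command", "kwargs": {"targets": [{"delta_pos":[2,-0.5,3],"turn":[0,0,0],"claw":0.52},{"delta_pos":[2,-0.5,3],"turn":[0,0,0],"claw":0.25},{"delta_pos":[2,-0.5,3],"turn":[0,0,0],"claw":0.25},{"delta_pos":[2,-0.5,3],"turn":[0,0,0],"claw":0.25},{"delta_pos":[2,-0.5,3],"turn":[0,0,0],"claw":0.25}], "newtons": 40}}

```text
clock: 8.93
tool_pos: [0.4164, -0.3308, 0.0244]
eef_rot: [0.565, 3.09, -0.001]
wrist_force: [-0.3, 0.6, 6.6]
grip_width: 0.339
```

```bash
python3 - <<'E'
from h import *
from workcell import *
p=snapshot("wrist"); cv2.imwrite("pics/w6.png",crop(p["color"],130,160,390,330,3)); np.savez("pics/w6.npz",**p)
st=read_state(); print(st["tool_pos"],st["wrist_force"],st["grip_width"])
E
```

```text
[ 0.41642556 -0.33076148  0.02435417] [-1.10283011  0.03485508  5.84891047] 0.33946979459078414
```

View pics/w6.png

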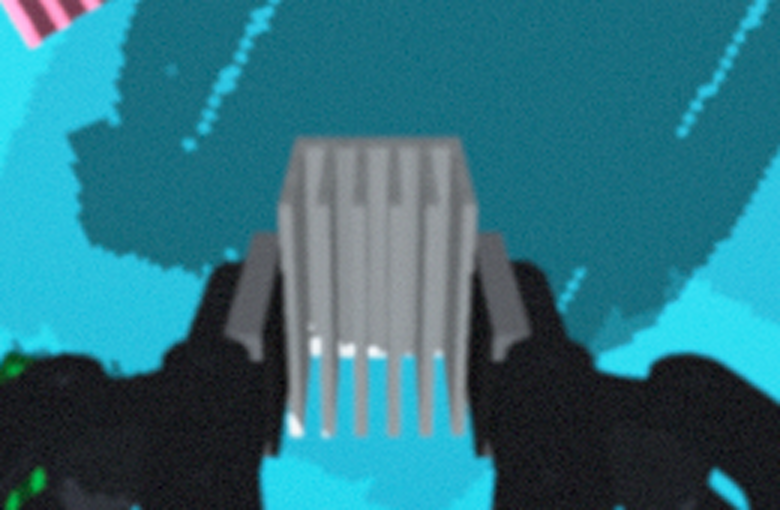

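```bash
python3 - <<'E'
from h import *
from workcell import read_state
p=np.load("pics/w6.npz"); st=read_state()
P=[onz(p,130+x/3-.4,160+y/3-.4,.032,rayf) for x,y in [(279,205),(477,205),(466,435),(288,435)]]
for a in P: print(a.round(4))
c=np.mean(P,0);print(c,[np.linalg.norm(P[i]-P[i-1]).round(4) for i in range(4)])
d=P[0]-P[3]+P[1]-P[2]; print(np.arctan2(d[1],d[0]))
R=Rn.from_rotvec(st["eef_rot"]); print("in tool",R.inv().apply(c-st["tool_pos"]))
print(R.as_matrix()[:,0])
E
```

```text
[ 0.3908 -0.3355  0.032 ]
[ 0.4014 -0.3076  0.032 ]
[ 0.4424 -0.3228  0.032 ]
[ 0.4316 -0.3515  0.032 ]
[ 0.41655113 -0.32932148  0.032     ] [np.float64(0.0438), np.float64(0.0298), np.float64(0.0438), np.float64(0.0307)]
2.77642296490972
in tool [ 0.0003861   0.00138728 -0.00764686]
[-9.35219131e-01  3.54068485e-01 -8.27139088e-04]
```

>>> {"fn": "arm_command", "kwargs": {"targets": [{"delta_pos":[0,0,-25],"turn":[0,0,0],"claw":0.25},{"delta_pos":[0,0,-75],"turn":[0,0,0],"claw":0.25},{"delta_pos":[0,0,-130],"turn":[0,0,0],"claw":0.25}]}}

```text
clock: 9.35
tool_pos: [0.4157, -0.3299, 0.1541]
eef_rot: [-0.565, -3.088, -0.003]
wrist_force: [0.6, -0.3, -1.5]
grip_width: 0.339
```

```bash
python3 - <<'E'
from h import *
from workcell import *
st=read_state(); print(st["tool_pos"],st["wrist_force"],st["grip_width"],tgt(st,[.54,.1414,.16],3.045))
E
```

```text
[ 0.41569451 -0.32988764  0.15408647] [ 0.61127823 -0.31862588 -1.4807879 ] 0.3392964959370955 (array([ 50.7, 484.8,  -5.2]), array([ 0.0016, -0.002 , -0.2656]))
```

>>> {"fn": "arm_command", "kwargs": {"targets": [{"delta_pos":[6,50,-4],"turn":[0,0,-0.06],"claw":0.25},{"delta_pos":[12,105,-5],"turn":[0,0,-0.12],"claw":0.25},{"delta_pos":[18,160,-5],"turn":[0,0,-0.18],"claw":0.25},{"delta_pos":[24,215,-5],"turn":[0,0,-0.24],"claw":0.25},{"delta_pos":[28,270,-5],"turn":[0,0,-0.266],"claw":0.25}]}}

```text
clock: 9.98
tool_pos: [0.4856, -0.0663, 0.1585]
eef_rot: [-0.15, -3.138, -0.0]
wrist_force: [0.3, -0.7, -2.0]
grip_width: 0.339
```

```bash
python3 - <<'E'
from h import *
from workcell import *
st=read_state(); print(st["tool_pos"],tgt(st,[.54,.1414,.16],3.045))
E
```

```text
[ 0.48562868 -0.06629703  0.15853061] (array([-34.4, 211.9,  -1.5]), array([ 0.0001, -0.0002,  0.0014]))
```

>>> {"fn": "arm_command", "kwargs": {"targets": [{"delta_pos":[-9,55,0],"turn":[0,0,0],"claw":0.25},{"delta_pos":[-18,110,0],"turn":[0,0,0],"claw":0.25},{"delta_pos":[-27,165,0],"turn":[0,0,0],"claw":0.25},{"delta_pos":[-34,205,0],"turn":[0,0,0],"claw":0.25},{"delta_pos":[-34,211,0],"turn":[0,0,0],"claw":0.25}]}}

```text
clock: 10.6
tool_pos: [0.5399, 0.1413, 0.1583]
eef_rot: [0.144, 3.138, 0.001]
wrist_force: [-0.2, 0.4, -0.6]
grip_width: 0.34
```

```bash
python3 - <<'E'
from h import *
from workcell import *
st=read_state(); print(st["tool_pos"],tgt(st,[.5539,.1414,.11],3.045))
E
```

```text
[0.53986383 0.14126308 0.15834971] (array([-13.9,   1.4,  48.4]), array([0.0003, 0.0004, 0.0046]))
```

>>> {"fn": "arm_command", "kwargs": {"targets": [{"delta_pos":[-14,1.4,10],"turn":[0,0,0.004],"claw":0.25},{"delta_pos":[-14,1.4,45],"turn":[0,0,0.004],"claw":0.25},{"delta_pos":[-14,1.4,73],"turn":[0,0,0.004],"claw":0.25},{"delta_pos":[-14,1.4,73],"turn":[0,0,0.004],"claw":0.25}]}}

```text
clock: 11.1
tool_pos: [0.5524, 0.137, 0.083]
eef_rot: [-0.16, -3.132, 0.001]
wrist_force: [-0.4, -0.2, -1.0]
grip_width: 0.342
```

```bash
python3 - <<'E'
from h import *
from workcell import *
p=snapshot("wrist"); cv2.imwrite("pics/w7.png",cv2.convertScaleAbs(crop(p["color"],130,130,390,330,3),alpha=1.5)); np.savez("pics/w7.npz",**p)
t=snapshot("top");cv2.imwrite("pics/t7.png",crop(t["color"],150,120,300,260,4))
st=read_state(); print(st["tool_pos"],st["wrist_force"],st["grip_width"],tgt(st,[.5539,.1414,.06],3.045))
E
```

```text
[0.5543695  0.13761023 0.0855013 ] [-0.17910313 -0.38332474 -0.89193963] 0.3379163902878634 (array([ 0.8,  3.7, 25.5]), array([-0.0002, -0.0001, -0.005 ]))
```

View pics/w7.png

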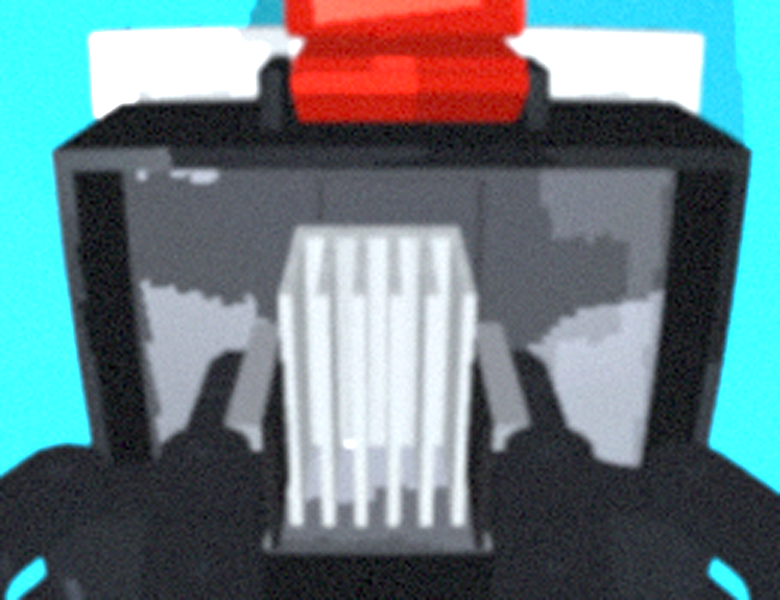

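View pics/t7.png

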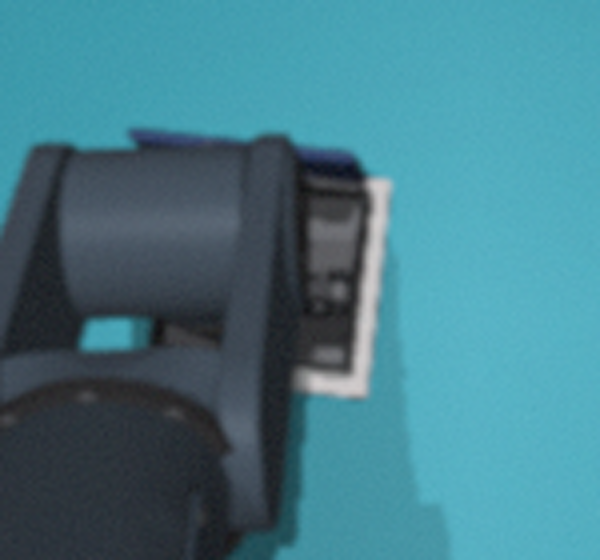

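```bash
python3 - <<'E'
from h import *
from workcell import read_state
p=np.load("pics/w7.npz"); st=read_state(); R=Rn.from_rotvec(st["eef_rot"])
T=lambda x,y,z:(R.inv().apply(onz(p,130+x/3-.4,130+y/3-.4,z,rayf)-st["tool_pos"])*1000).round(1)
print("pocket",T(320,215,.0315),T(482,215,.0315))
zt=st["tool_pos"][2]+.0077
print("sink top",T(279,295,zt),T(476,295,zt),T(466,525,zt),T(290,525,zt))
zb=zt-.032; print("sink bot",T(297,228,zb),T(459,228,zb))
print("rim in",T(75,165,.0635),T(728,165,.0635), "plate",T(90,32,.006),T(703,35,.006))
E
```

```text
pocket [ 17.2 -12.   54. ] [17.2 23.  54. ]
sink top [ 24.9 -14.2  -7.7] [24.9 14.9 -7.7] [-17.8  15.3  -7.7] [-17.8 -14.4  -7.7]
sink bot [ 24.4 -14.2  24.3] [24.4 15.2 24.3]
rim in [ 37.1 -54.5  22. ] [37.1 64.9 22. ] plate [ 55.2 -69.   79.5] [54.8 79.8 79.5]
```

>>> {"fn": "arm_command", "kwargs": {"targets": [{"delta_pos":[0,4.3,5],"turn":[0,0,-0.005],"claw":0.25},{"delta_pos":[0,4.3,10],"turn":[0,0,-0.005],"claw":0.25},{"delta_pos":[0,4.3,10],"turn":[0,0,-0.005],"claw":0.25},{"delta_pos":[0,4.3,10],"turn":[0,0,-0.005],"claw":0.25}]}}

```text
clock: 11.7
tool_pos: [0.5543, 0.1432, 0.0758]
eef_rot: [0.148, 3.138, 0.0]
wrist_force: [0.0, -0.4, -1.3]
grip_width: 0.338
```

```bash
cat > m.py <<'E'
from h import *
from workcell import *
st=read_state(); p=snapshot("wrist"); cv2.imwrite("pics/w8.png",cv2.convertScaleAbs(crop(p["color"],130,130,390,330,3),alpha=1.5)); np.savez("pics/w8.npz",**p,pos=st["tool_pos"],rot=st["eef_rot"])
print(st["tool_pos"],st["wrist_force"],st["grip_width"],tgt(st,[.5539,.1414,.06],3.045))
E
python3 m.py
```

```text
[0.55427528 0.14320815 0.07584622] [ 0.04494794 -0.39979147 -1.25579172] 0.3375298757196453 (array([ 0.2, -1.8, 15.8]), array([0.    , 0.0004, 0.0021]))
```

View pics/w8.png

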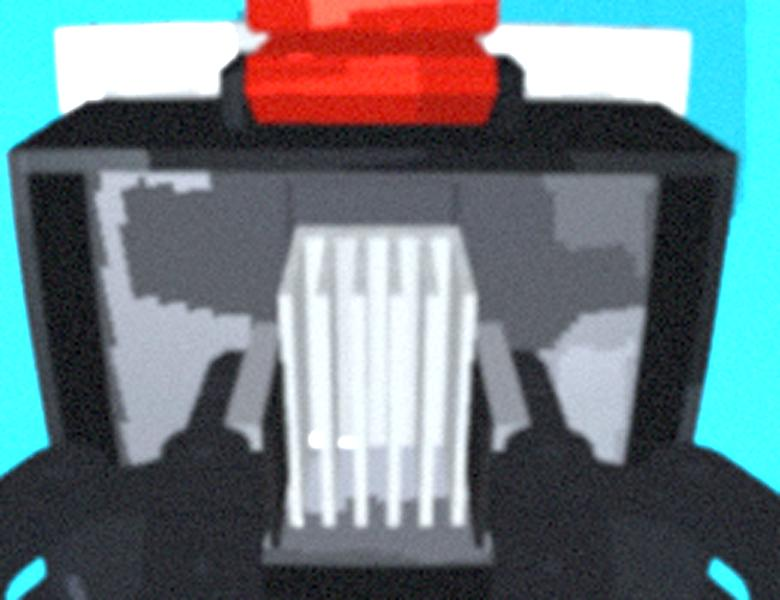

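```bash
python3 - <<'E'
from h import *
p=np.load("pics/w8.npz"); R=Rn.from_rotvec(p["rot"]); pos=p["pos"]
T=lambda x,y,z:(R.inv().apply(onz(p,130+x/3-.4,130+y/3-.4,z,rayf)-pos)*1000).round(1)
print("pocket",T(288,210,.0315),T(459,210,.0315))
zt=pos[2]+.0077
print("sink top",T(279,295,zt),T(476,295,zt),T(466,525,zt),T(290,525,zt))
zb=zt-.032; print("sink bot",T(297,228,zb),T(459,228,zb))
print("rim in",T(30,168,.0635),T(735,168,.0635),"plate",T(55,25,.006),T(692,30,.006))
E
```

```text
pocket [ 18.5 -17.3  44.3] [18.5 18.1 44.3]
sink top [ 22.  -13.7  -7.7] [22.  16.  -7.7] [-21.8  16.5  -7.7] [-21.8 -13.9  -7.7]
sink bot [ 21.5 -13.6  24.3] [21.5 16.2 24.3]
rim in [ 36.5 -59.6  12.3] [36.6 64.  12.3] plate [ 55.6 -74.3  69.8] [54.4 74.9 69.8]
```

>>> {"fn": "arm_command", "kwargs": {"targets": [{"delta_pos":[0,-1,5],"turn":[0,0,0],"claw":0.25},{"delta_pos":[0,-1,12],"turn":[0,0,0],"claw":0.25},{"delta_pos":[0,-1,18],"turn":[0,0,0],"claw":0.25},{"delta_pos":[0,-1,20],"turn":[0,0,0],"claw":0.25},{"delta_pos":[0,-1,22],"turn":[0,0,0],"claw":0.25}]}}

```text
clock: 12.38
tool_pos: [0.5541, 0.1421, 0.0534]
eef_rot: [-0.149, -3.138, 0.0]
wrist_force: [0.2, -0.8, -2.2]
grip_width: 0.345
```

>>> {"fn": "arm_command", "kwargs": {"targets": [{"delta_pos":[0,0,1],"turn":[0,0,0],"claw":0.25},{"delta_pos":[0,0,2],"turn":[0,0,0],"claw":0.25},{"delta_pos":[0,0,2],"turn":[0,0,0],"claw":0.25}]}}

```text
clock: 12.75
tool_pos: [0.5541, 0.1421, 0.0517]
eef_rot: [0.149, 3.138, 0.0]
wrist_force: [-0.0, -0.5, -1.2]
grip_width: 0.34
```

>>> {"fn": "arm_command", "kwargs": {"targets": [{"delta_pos":[0,0,1],"turn":[0,0,0],"claw":0.25},{"delta_pos":[0,0,2],"turn":[0,0,0],"claw":0.25}]}}

```text
clock: 13.0
tool_pos: [0.5541, 0.1421, 0.0496]
eef_rot: [0.149, 3.138, 0.0]
wrist_force: [-1.4, 0.1, -1.0]
grip_width: 0.34
```

>>> {"fn": "arm_command", "kwargs": {"targets": [{"delta_pos":[0,0,1],"turn":[0,0,0],"claw":0.25},{"delta_pos":[0,0,1],"turn":[0,0,0],"claw":0.25}]}}

```text
clock: 13.25
tool_pos: [0.554, 0.1421, 0.0485]
eef_rot: [-0.149, -3.138, 0.0]
wrist_force: [0.3, 0.5, -0.9]
grip_width: 0.342
```

>>> {"fn": "arm_command", "kwargs": {"targets": [{"delta_pos":[0,0,0.7],"turn":[0,0,0],"claw":0.25},{"delta_pos":[0,0,0.7],"turn":[0,0,0],"claw":0.25}]}}

```text
clock: 13.5
tool_pos: [0.5541, 0.1421, 0.0479]
eef_rot: [-0.149, -3.138, -0.0]
wrist_force: [1.1, 0.2, -0.2]
grip_width: 0.337
```

>>> {"fn": "arm_command", "kwargs": {"targets": [{"delta_pos":[0,0,0.7],"turn":[0,0,0],"claw":0.25},{"delta_pos":[0,0,0.7],"turn":[0,0,0],"claw":0.25}]}}

```text
clock: 13.75
tool_pos: [0.5541, 0.1421, 0.0477]
eef_rot: [0.149, 3.138, 0.0]
wrist_force: [-1.9, -0.0, 3.8]
grip_width: 0.341
```

It touched at z 0.0478, which is the floor height expected with h of about 5.5 mm. Releasing now.

>>> {"fn": "arm_command", "kwargs": {"targets": [{"delta_pos":[0,0,0],"turn":[0,0,0],"claw":0.5},{"delta_pos":[0,0,0],"turn":[0,0,0],"claw":0.5},{"delta_pos":[0,0,0],"turn":[0,0,0],"claw":0.5},{"delta_pos":[0,0,-10],"turn":[0,0,0],"claw":0.5},{"delta_pos":[0,0,-30],"turn":[0,0,0],"claw":0.5}]}}

```text
clock: 14.38
tool_pos: [0.5535, 0.142, 0.0772]
eef_rot: [-0.149, -3.136, 0.0]
wrist_force: [0.2, 0.1, 0.1]
grip_width: 0.501
```

>>> {"fn": "arm_command", "kwargs": {"targets": [{"delta_pos":[20,0,-50],"turn":[0,0,0],"claw":0.5},{"delta_pos":[50,0,-100],"turn":[0,0,0],"claw":0.5},{"delta_pos":[80,0,-140],"turn":[0,0,0],"claw":0.5},{"delta_pos":[80,0,-140],"turn":[0,0,0],"claw":0.5}]}}

```text
clock: 14.88
tool_pos: [0.474, 0.1502, 0.2207]
eef_rot: [0.147, 3.132, 0.001]
wrist_force: [0.1, -0.0, -0.7]
grip_width: 0.504
```

```bash
python3 m.py; python3 - <<'E'
from h import *
from workcell import *
t=snapshot("top");s=snapshot("scene"); np.savez("pics/top9.npz",**t)
a=crop(t["color"],170,140,260,245,5);b=crop(s["color"],240,100,345,225,4)
H=min(a.shape[0],b.shape[0]);cv2.imwrite("pics/t9.png",cv2.convertScaleAbs(np.hstack([a[:H],b[:H]]),alpha=1.4)[:,:800])
E
```

```text
[0.47400232 0.15020882 0.22069413] [ 0.1404226  -0.02555742 -0.69187436] 0.5043829235619436 (array([-79.4,  -1.5, 161.2]), array([0.0011, 0.0058, 0.0029]))
```

View pics/w8.png

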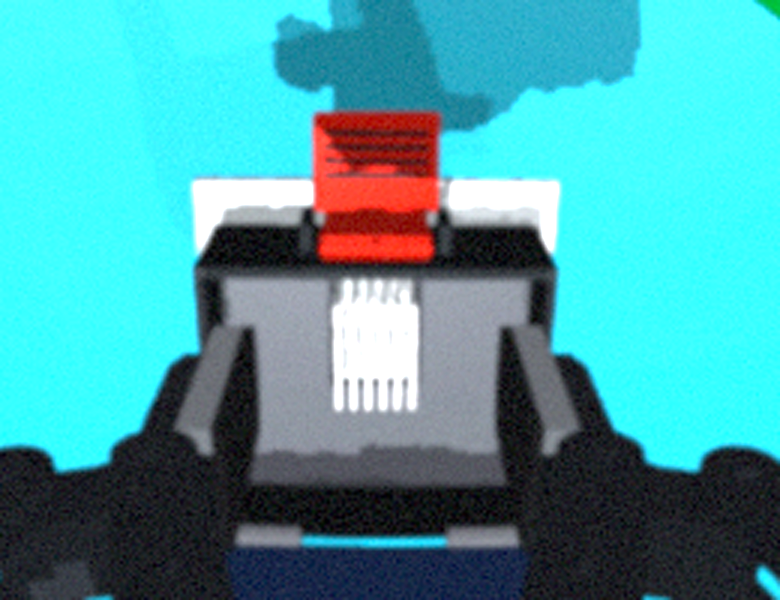

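View pics/t9.png

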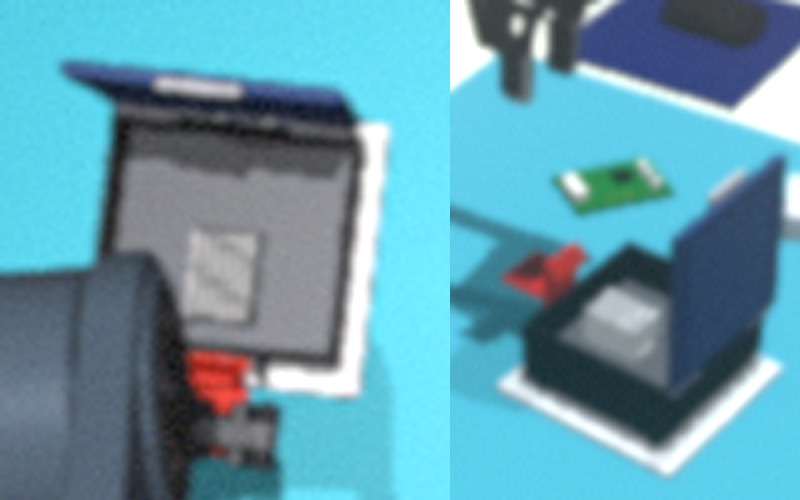

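The sink stands upright in the pocket, shown at wrist crop (375,345), and the latch is back at rest. I'll check its position numerically.

```bash
python3 - <<'E'
from h import *
p=np.load("pics/w8.npz"); t=np.load("pics/top9.npz")
C=np.array([.5743,.1405,0]);n=np.array([np.cos(.096),-np.sin(.096),0]);yv=np.array([-n[1],n[0],0])
def rep(l,P):
  P=np.array(P);d=P.mean(0)-C; print(l,"plate",(d@n*1000).round(1),(d@yv*1000).round(1),[np.linalg.norm(P[i]-P[i-1]).round(4) for i in range(len(P))])
f=lambda x,y,z:onz(p,130+x/3-.4,130+y/3-.4,z,rayf)
for z in (.0555,.063): rep("w sink",[f(*q,z) for q in [(333,303),(419,303),(417,410),(333,410)]])
rep("w plate front",[f(191,182,.006),f(560,181,.006)])
rep("top sink",[onz(t,170+x/5-.4,140+y/5-.4,.0555) for x,y in [(193,230),(257,235),(250,325),(185,318)]])
rep("top plate",[onz(t,170+x/5-.4,140+y/5-.4,.006) for x,y in [(388,125),(360,395)]])
E
```

```text
w sink plate -20.5 1.0 [np.float64(0.0454), np.float64(0.0312), np.float64(0.0454), np.float64(0.0323)]
w sink plate -24.4 1.0 [np.float64(0.0443), np.float64(0.0304), np.float64(0.0443), np.float64(0.0314)]
w plate front plate -74.5 0.9 [np.float64(0.151), np.float64(0.151)]
top sink plate -22.6 -2.0 [np.float64(0.0459), np.float64(0.0334), np.float64(0.0469), np.float64(0.0339)]
top plate plate -0.6 -76.5 [np.float64(0.1485), np.float64(0.1485)]
```

>>> {"fn": "arm_command", "kwargs": {"targets": [{"delta_pos":[-20,0,-30],"turn":[0,0,0],"claw":0},{"delta_pos":[-75,0,-35],"turn":[0,0,0],"claw":0},{"delta_pos":[-130,0,-35],"turn":[0,0,0],"claw":0},{"delta_pos":[-185,0,-35],"turn":[0,0,0],"claw":0},{"delta_pos":[-200,0,-35],"turn":[0,0,0],"claw":0}]}}

```text
clock: 15.65
tool_pos: [0.6772, 0.1294, 0.2491]
eef_rot: [-0.152, -3.137, 0.0]
wrist_force: [-0.9, -0.2, 0.1]
grip_width: -0.001
```

```bash
python3 - <<'E'
from h import *
from workcell import *
st=read_state(); print(st["tool_pos"],tgt(st,[.672,.131,.160],3.045))
E
```

```text
[0.6771923  0.12939717 0.24908719] (array([ 5.3,  1.1, 89.1]), array([-0.0004, -0.0008,  0.0001]))
```

```bash
python3 - <<'E'
import numpy as np
for th in [1.6,1.5,1.4,1.3,1.2,1.1,1.0,.9,.8,.7,.6,.5,.4,.3,.2,.15,.1,.05,0]:
    r=100+10*(1.5-th)/1.5
    print(th, "TCP plate x %.1f z %.1f"%(60-r*np.cos(th)+8*np.sin(th)+11, 63.5+r*np.sin(th)+8*np.cos(th)+11))
E
```

```text
1.6 TCP plate x 81.9 z 173.6
1.5 TCP plate x 71.9 z 174.8
1.4 TCP plate x 61.8 z 175.1
1.3 TCP plate x 51.6 z 174.3
1.2 TCP plate x 41.5 z 172.5
1.1 TCP plate x 31.6 z 169.6
1.0 TCP plate x 21.9 z 165.8
0.9 TCP plate x 12.6 z 160.9
0.8 TCP plate x 3.8 z 155.2
0.7 TCP plate x -4.4 z 148.5
0.6 TCP plate x -12.0 z 141.0
0.5 TCP plate x -18.8 z 132.7
0.4 TCP plate x -24.7 z 123.7
0.3 TCP plate x -29.8 z 114.1
0.2 TCP plate x -33.9 z 103.9
0.15 TCP plate x -35.6 z 98.7
0.1 TCP plate x -37.0 z 93.4
0.05 TCP plate x -38.1 z 88.0
0 TCP plate x -39.0 z 82.5
```

>>> {"fn": "arm_command", "kwargs": {"targets": [{"delta_pos":[2,1,30],"turn":[0,0,0],"claw":0},{"delta_pos":[2,1,60],"turn":[0,0,0],"claw":0},{"delta_pos":[2,1,73],"turn":[0,0,0],"claw":0},{"delta_pos":[2,1,73],"turn":[0,0,0],"claw":0}]}}

```text
clock: 16.15
tool_pos: [0.6712, 0.1317, 0.1769]
eef_rot: [-0.149, -3.134, 0.0]
wrist_force: [-0.4, -0.7, 0.1]
grip_width: 0.001
```

```bash
cat > q.py <<'E'
from h import *
from workcell import *
st=read_state()
C=np.array([.5743,.1408,0]);n=np.array([np.cos(.096),-np.sin(.096),0]);yv=np.array([-n[1],n[0],0])
d=st["tool_pos"]-C
print("plate",(d@n*1000).round(1),(d@yv*1000).round(1),"z",(d[2]*1000).round(1),"F",(st["wrist_force"]).round(1),tgt(st,st["tool_pos"],3.045)[1])
E
python3 q.py; python3 -c "
from h import *
from workcell import *
s=snapshot('scene');cv2.imwrite('pics/s10.png',crop(s['color'],200,60,370,225,4))"
```

```text
plate 97.3 0.2 z 176.9 F [-0.4 -0.7  0.1] [-0.0005 -0.0038  0.0015]
```

View pics/s10.png

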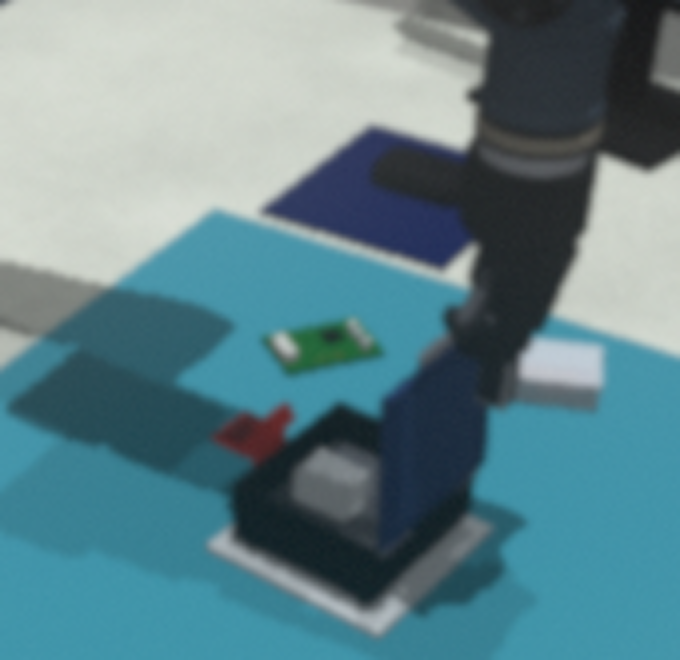

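>>> {"fn": "arm_command", "kwargs": {"targets": [{"delta_pos":[12,0,2],"turn":[0,0,0],"claw":0},{"delta_pos":[22,0,2],"turn":[0,0,0],"claw":0},{"delta_pos":[31,0,2],"turn":[0,0,0],"claw":0},{"delta_pos":[39,0,2],"turn":[0,0,0],"claw":0},{"delta_pos":[46,0,3],"turn":[0,0,0],"claw":0}]}}

```text
clock: 16.82
tool_pos: [0.6259, 0.1364, 0.1769]
eef_rot: [0.149, 3.136, 0.0]
wrist_force: [1.1, 0.8, 1.3]
grip_width: -0.001
```

```bash
python3 q.py; python3 -c "
from h import *
from workcell import *
s=snapshot('scene');cv2.imwrite('pics/s11.png',crop(s['color'],200,60,370,225,4))"
```

```text
plate 51.8 0.6 z 176.9 F [1.1 0.8 1.3] [0.0004 0.0018 0.0018]
```

View pics/s11.png

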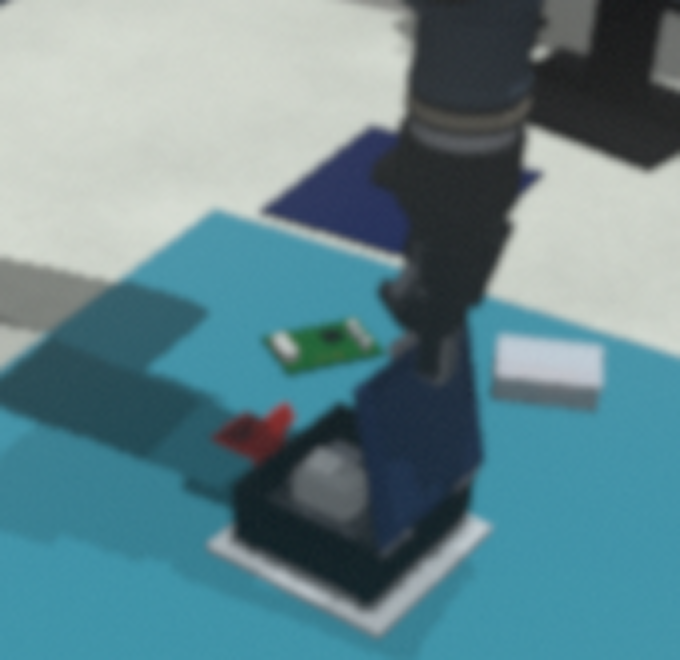

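The fingers are pushing the lid over at roughly 1.3 rad, with about 1 N. I'll follow the arc.

>>> {"fn": "arm_command", "kwargs": {"targets": [{"delta_pos":[10,0,5],"turn":[0,0,0],"claw":0},{"delta_pos":[20,0,8],"turn":[0,0,0],"claw":0},{"delta_pos":[30,0,12],"turn":[0,0,0],"claw":0},{"delta_pos":[39,0,17],"turn":[0,0,0],"claw":0},{"delta_pos":[48,0,23],"turn":[0,0,0],"claw":0}]}}

```text
clock: 17.5
tool_pos: [0.5777, 0.1408, 0.1529]
eef_rot: [0.149, 3.137, -0.0]
wrist_force: [1.9, 0.6, -0.2]
grip_width: -0.002
```

```bash
python3 q.py
```

```text
plate 3.4 0.4 z 152.9 F [ 1.9  0.6 -0.2] [-0.      0.0006  0.0018]
```

>>> {"fn": "arm_command", "kwargs": {"targets": [{"delta_pos":[8,0,5],"turn":[0,0,0],"claw":0},{"delta_pos":[15,0,12],"turn":[0,0,0],"claw":0},{"delta_pos":[22,0,20],"turn":[0,0,0],"claw":0},{"delta_pos":[28,0,29],"turn":[0,0,0],"claw":0},{"delta_pos":[33,0,39],"turn":[0,0,0],"claw":0}]}}

```text
clock: 18.12
tool_pos: [0.545, 0.144, 0.1137]
eef_rot: [0.149, 3.138, 0.0]
wrist_force: [2.3, 0.5, 2.4]
grip_width: -0.002
```

```bash
python3 q.py; python3 -c "
from h import *
from workcell import *
s=snapshot('scene');cv2.imwrite('pics/s12.png',crop(s['color'],200,60,370,225,4))"
```

```text
plate -29.4 0.4 z 113.7 F [2.3 0.5 2.4] [0.0001 0.0003 0.0017]
```

View pics/s12.png

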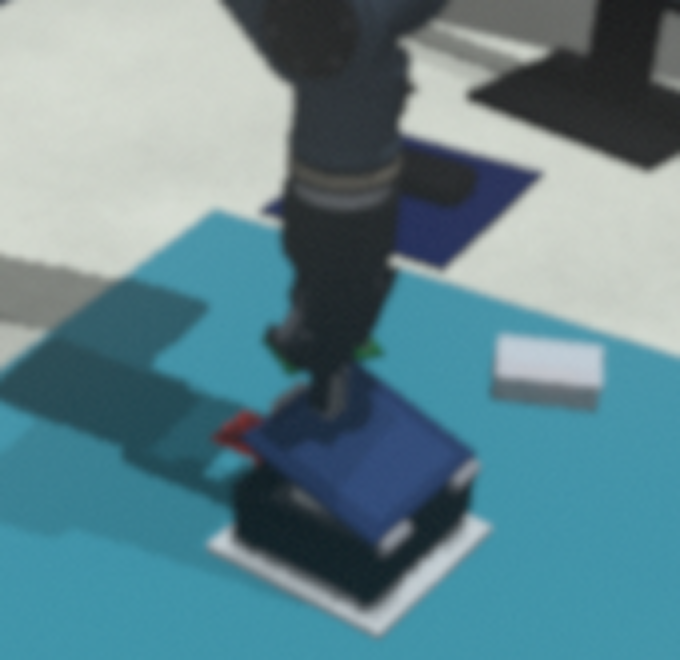

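The lid is at about 0.3 rad. I'll bring it down to about 0.15, then press gently.

>>> {"fn": "arm_command", "kwargs": {"targets": [{"delta_pos":[3,0,6],"turn":[0,0,0],"claw":0},{"delta_pos":[6,0,11],"turn":[0,0,0],"claw":0},{"delta_pos":[7,0,16],"turn":[0,0,0],"claw":0},{"delta_pos":[7,0,18],"turn":[0,0,0],"claw":0}]}}

```text
clock: 18.68
tool_pos: [0.5376, 0.1446, 0.0958]
eef_rot: [-0.149, -3.136, 0.0]
wrist_force: [0.6, -0.3, 1.9]
grip_width: 0.004
```

>>> {"fn": "arm_command", "kwargs": {"targets": [{"delta_pos":[0.5,0,2],"turn":[0,0,0],"claw":0},{"delta_pos":[1,0,4],"turn":[0,0,0],"claw":0}]}}

```text
clock: 18.92
tool_pos: [0.537, 0.1448, 0.0923]
eef_rot: [-0.149, -3.138, 0.0]
wrist_force: [-0.3, -0.4, 6.9]
grip_width: 0.001
```

>>> {"fn": "arm_command", "kwargs": {"targets": [{"delta_pos":[0.3,0,1],"turn":[0,0,0],"claw":0},{"delta_pos":[0.5,0,2],"turn":[0,0,0],"claw":0}]}}

```text
clock: 19.18
tool_pos: [0.5367, 0.1448, 0.0909]
eef_rot: [0.149, 3.138, -0.0]
wrist_force: [-0.7, -0.6, 8.2]
grip_width: -0.002
```

>>> {"fn": "arm_command", "kwargs": {"targets": [{"delta_pos":[0.2,0,1],"turn":[0,0,0],"claw":0},{"delta_pos":[0.4,0,2],"turn":[0,0,0],"claw":0}]}}

```text
clock: 19.42
tool_pos: [0.5365, 0.1448, 0.0892]
eef_rot: [0.149, 3.138, 0.0]
wrist_force: [-0.4, -0.2, 9.5]
grip_width: 0.004
```

>>> {"fn": "arm_command", "kwargs": {"targets": [{"delta_pos":[0.1,0,1],"turn":[0,0,0],"claw":0}]}}

```text
clock: 19.55
tool_pos: [0.5364, 0.1448, 0.0883]
eef_rot: [0.149, 3.137, 0.0]
wrist_force: [-1.2, -0.9, 9.9]
grip_width: 0.002
```

>>> {"fn": "arm_command", "kwargs": {"targets": [{"delta_pos":[0.1,0,1],"turn":[0,0,0],"claw":0}]}}

```text
clock: 19.68
tool_pos: [0.5363, 0.1448, 0.0874]
eef_rot: [0.149, 3.137, -0.0]
wrist_force: [-1.4, -1.0, 10.3]
grip_width: 0.001
```

>>> {"fn": "arm_command", "kwargs": {"targets": [{"delta_pos":[0.1,0,1],"turn":[0,0,0],"claw":0}]}}

```text
clock: 19.8
tool_pos: [0.5361, 0.1448, 0.0863]
eef_rot: [0.149, 3.138, 0.0]
wrist_force: [-1.0, -0.4, 8.6]
grip_width: -0.003
```

>>> {"fn": "arm_command", "kwargs": {"targets": [{"delta_pos":[0.1,0,1],"turn":[0,0,0],"claw":0}]}}

```text
clock: 19.92
tool_pos: [0.536, 0.1448, 0.085]
eef_rot: [0.149, 3.138, -0.0]
wrist_force: [-0.3, -0.5, 6.0]
grip_width: 0.0
```

>>> {"fn": "arm_command", "kwargs": {"targets": [{"delta_pos":[0,0,0.7],"turn":[0,0,0],"claw":0}]}}

```text
clock: 20.05
tool_pos: [0.5358, 0.1449, 0.0838]
eef_rot: [0.149, 3.138, 0.0]
wrist_force: [-0.6, -0.2, 1.1]
grip_width: -0.002
```

>>> {"fn": "arm_command", "kwargs": {"targets": [{"delta_pos":[0,0,0.5],"turn":[0,0,0],"claw":0},{"delta_pos":[0,0,0.5],"turn":[0,0,0],"claw":0}]}}

```text
clock: 20.3
tool_pos: [0.5357, 0.1449, 0.0828]
eef_rot: [-0.149, -3.137, 0.0]
wrist_force: [-0.3, 1.0, 2.0]
grip_width: -0.001
```

>>> {"fn": "arm_command", "kwargs": {"targets": [{"delta_pos":[0,0,0.4],"turn":[0,0,0],"claw":0},{"delta_pos":[0,0,0.4],"turn":[0,0,0],"claw":0}]}}

```text
clock: 20.55
tool_pos: [0.5356, 0.1448, 0.0825]
eef_rot: [-0.149, -3.137, 0.0]
wrist_force: [-0.6, -0.0, 2.9]
grip_width: -0.0
```

>>> {"fn": "arm_command", "kwargs": {"targets": [{"delta_pos":[0,0,0.4],"turn":[0,0,0],"claw":0},{"delta_pos":[0,0,0.4],"turn":[0,0,0],"claw":0}]}}

```text
clock: 20.8
tool_pos: [0.5356, 0.1449, 0.0823]
eef_rot: [-0.149, -3.137, 0.0]
wrist_force: [-0.8, 0.2, 3.5]
grip_width: 0.002
```

>>> {"fn": "arm_command", "kwargs": {"targets": [{"delta_pos":[0,0,0.3],"turn":[0,0,0],"claw":0},{"delta_pos":[0,0,0.3],"turn":[0,0,0],"claw":0}]}}

```text
clock: 21.05
tool_pos: [0.5356, 0.1449, 0.0821]
eef_rot: [-0.149, -3.137, 0.0]
wrist_force: [-2.2, -0.2, 5.1]
grip_width: 0.001
```

>>> {"fn": "arm_command", "kwargs": {"targets": [{"delta_pos":[0,0,0.5],"turn":[0,0,0],"claw":0},{"delta_pos":[0,0,0.5],"turn":[0,0,0],"claw":0}]}}

```text
clock: 21.3
tool_pos: [0.5356, 0.1449, 0.0819]
eef_rot: [-0.149, -3.138, 0.0]
wrist_force: [-2.5, -1.4, 6.8]
grip_width: -0.001
```

>>> {"fn": "arm_command", "kwargs": {"targets": [{"delta_pos":[0,0,0.5],"turn":[0,0,0],"claw":0},{"delta_pos":[0,0,0.5],"turn":[0,0,0],"claw":0}]}}

```text
clock: 21.55
tool_pos: [0.5356, 0.1449, 0.0817]
eef_rot: [-0.149, -3.138, 0.0]
wrist_force: [-3.0, -0.6, 9.7]
grip_width: -0.002
```

Hard stop reached at 9.7 N. Retreating upward to verify.

>>> {"fn": "arm_command", "kwargs": {"targets": [{"delta_pos":[0,0,-5],"turn":[0,0,0],"claw":0},{"delta_pos":[0,0,-20],"turn":[0,0,0],"claw":0},{"delta_pos":[20,0,-60],"turn":[0,0,0],"claw":0},{"delta_pos":[60,0,-110],"turn":[0,0,0],"claw":0},{"delta_pos":[70,0,-130],"turn":[0,0,0],"claw":0}]}}

```text
clock: 22.18
tool_pos: [0.4648, 0.1518, 0.2136]
eef_rot: [0.148, 3.136, 0.001]
wrist_force: [0.8, 0.3, -0.4]
grip_width: -0.0
```

>>> {"fn": "arm_command", "kwargs": {"targets": [{"delta_pos":[0,0,0],"turn":[0,0,0],"claw":0},{"delta_pos":[0,0,0],"turn":[0,0,0],"claw":0},{"delta_pos":[0,0,0],"turn":[0,0,0],"claw":0}]}}

```text
clock: 22.55
tool_pos: [0.4665, 0.1513, 0.2098]
eef_rot: [-0.149, -3.136, 0.0]
wrist_force: [0.5, -0.5, -0.0]
grip_width: 0.005
```

```bash
python3 q.py; python3 -c "
from h import *
from workcell import *
s=snapshot('scene');a=crop(s['color'],200,80,370,225,3)
w=snapshot('wrist');b=crop(w['color'],180,150,340,290,3);H=min(len(a),len(b))
cv2.imwrite('pics/s13.png',np.hstack([a[:H,:400],b[:H,:400]])); cv2.imwrite('pics/s14.png',s['color'])"
```

```text
plate -108.3 0.1 z 209.8 F [ 0.5 -0.5 -0. ] [-0.0004 -0.0018  0.0014]
```

View pics/s13.png

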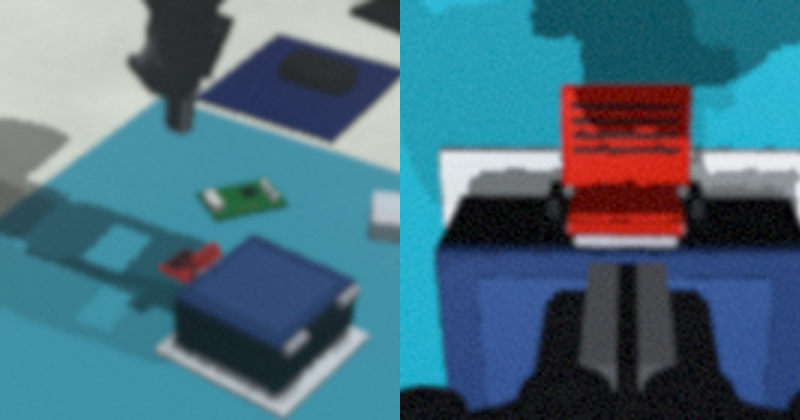

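View pics/s14.png

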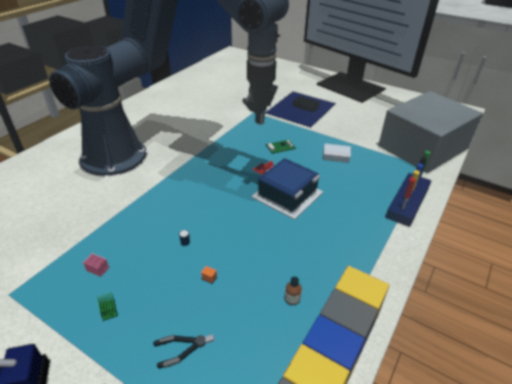

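The lid stays shut with nothing touching it. The bar sits under the hook at (625,240) in the crop, the latch is at rest, and the bystanders are unmoved. Handing in.

```bash
python3 -c "
from workcell import *
print(close_job())"
```

```text
the job is handed in; nothing more can be done
None
```

The case is closed and latched with the heat sink in its pocket, and I handed the job in at about 23 s. No verdict was reported.

- **Latch:** I pressed it by feel at about 6–8 N and the lid popped fully open. First contact put the foot height h at about 5.5 mm.
- **Heat sink:** I set it in the pocket and felt the floor at the height expected for that h. After release, the wrist camera showed it upright and within about 1 mm of the pocket centre.
- **Lid:** I swung it down and pressed. The force peaked at about 10 N, dropped at the click, and reached about 10 N again at the hard stop.
- **Last check:** After I backed off, the lid stayed shut with the steel bar under the hook and the latch back at rest. All bystanders looked unmoved.

**Disagreements between views:** The top camera put the sink about 2 mm off-centre, while the wrist camera put it centred. The wrist camera also showed a sideways bias of 1–2 mm, which I corrected for when placing the sink. Both differences are about the size of the stated calibration error.

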